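Make up a mixed order at the bottling bench

TASK

Make up the order: stand every amber flagon from the outfeed plate upright on the floor of the cardboard tray, and stack all the small gift cartons flat and square in one column on the green outline of the pallet board. When everything is in place, press the green button fully down to signal that the order is ready, and let go. Leave the green reject flagon on the plate and the other things on the bench where they are, and never knock a flagon over.

Things in the scene. Friction and masses are not known exactly. Their poses are not given: they have to be found in the camera images.
- jar1: Squat amber glass flagon, red label, black screw cap; one of 3 or 4 alike (the rest absent). Origin: centre of its underside, z up its axis. Body 66 mm diameter; shoulders narrow from 60 to 84 mm height (solid to touch as a 66 mm cylinder up to 74 mm); neck 28 mm diameter; cap 36 mm diameter from 98 to 126 mm (top). Grip the cap from above. About 0.35 kg.
- jar2: Squat amber glass flagon, red label, black screw cap; one of 3 or 4 alike (the rest absent). Origin: centre of its underside, z up its axis. Body 66 mm diameter; shoulders narrow from 60 to 84 mm height (solid to touch as a 66 mm cylinder up to 74 mm); neck 28 mm diameter; cap 36 mm diameter from 98 to 126 mm (top). Grip the cap from above. About 0.35 kg.
- jar3: Squat amber glass flagon, red label, black screw cap; one of 3 or 4 alike (the rest absent). Origin: centre of its underside, z up its axis. Body 66 mm diameter; shoulders narrow from 60 to 84 mm height (solid to touch as a 66 mm cylinder up to 74 mm); neck 28 mm diameter; cap 36 mm diameter from 98 to 126 mm (top). Grip the cap from above. About 0.35 kg.
- jar4: Squat amber glass flagon, red label, black screw cap; one of 3 or 4 alike (the rest absent). Origin: centre of its underside, z up its axis. Body 66 mm diameter; shoulders narrow from 60 to 84 mm height (solid to touch as a 66 mm cylinder up to 74 mm); neck 28 mm diameter; cap 36 mm diameter from 98 to 126 mm (top). Grip the cap from above. About 0.35 kg.
- carton1: Closed, taped cardboard gift carton with a red patch on two sides, one of 3 or 4 alike (the rest absent). 80 mm (x) by 56 mm (y) by 40 mm high; origin at the centre of its underside. About 0.15 kg. Grip across the 56 mm.
- carton2: Closed, taped cardboard gift carton with a red patch on two sides, one of 3 or 4 alike (the rest absent). 80 mm (x) by 56 mm (y) by 40 mm high; origin at the centre of its underside. About 0.15 kg. Grip across the 56 mm.
- carton3: Closed, taped cardboard gift carton with a red patch on two sides, one of 3 or 4 alike (the rest absent). 80 mm (x) by 56 mm (y) by 40 mm high; origin at the centre of its underside. About 0.15 kg. Grip across the 56 mm.
- carton4: Closed, taped cardboard gift carton with a red patch on two sides, one of 3 or 4 alike (the rest absent). 80 mm (x) by 56 mm (y) by 40 mm high; origin at the centre of its underside. About 0.15 kg. Grip across the 56 mm.
- tray: Shallow square cardboard shipping tray, fixed to the bench, 220 x 220 mm outside, walls 5 mm thick and 16 mm high, floor 5 mm thick; pencil cross on its floor. Origin at the centre of its underside; x and y along its sides, z up.
- board: Wooden pallet board, fixed, 130 mm (x) by 100 mm (y), top face 18 mm above the bench, with a green outline of a carton's footprint at its centre, long side along x. Origin at the centre of its underside.
- outfeed: Aluminium outfeed plate, fixed, 330 mm (x) by 210 mm (y), 4 mm thick, on which the jars stand at the start. Origin at the centre of its underside.
- reject: Green glass flagon with white label and white cap, same shape and size as the amber ones, standing among them: a reject that stays on the plate. Origin at the centre of its underside.
- signal (a joint): Travel of the green push button on the grey signal box, m: 0 released, 0.006 fully down; spring, about 5 N fully down, comes back up by itself. Pressed straight down.
- signal_top (a point): Centre of the top face of the green push button (30 mm diameter), on a grey 75 x 75 mm box 50 mm high between the robot and the tray.
- taperoll: Tape roll standing flat, 90 mm across, 48 mm high, far side of the bench; bystander. Origin under its centre.
- tapegun: Blue tape dispenser, 130 mm long, about 75 mm high, far side of the bench; bystander. Origin under its centre.
- marker: Black marker pen lying on the bench near the robot's right, 120 mm long, 14 mm thick; bystander.
- knife: Yellow carton knife, 140 x 24 x 14 mm, far right of the bench; bystander.
- spray: White spray bottle, 60 mm diameter, 160 mm high, on the robot's right; bystander. Origin under its centre.
- sparecap: Loose black cap, 36 mm diameter, 28 mm high, close to the robot, left of the signal box; bystander. Origin under its centre.
Mind the look-alikes: they are no part of the job. Leave any purple look-alike of the jar1 alone.

How it is judged:
By the outcome, as a careful person would: the job done as asked, in the order asked, and still so for the second after the job is handed in, with the robot touching nothing.
Of jar1, jar2, jar3, jar4 only 3 to 4 are there at a start; the rules pass over those that are not, and their reading is None.
Of carton1, carton2, carton3, carton4 only 3 to 4 are there at a start; the rules pass over those that are not, and their reading is None.
At some moment in a run one of jar1, jar2, jar3, jar4 may be knocked a few centimetres aside while the robot is not near it.
It also fails if it takes over 208 s, if anything falls off the work surface, if the arm or the gripper's body presses on something with over 40 N, if the wrist force passes 120 N, or if a joint passes its speed limit or range.

ROBOT

A 6-joint arm with a two-finger parallel gripper is mounted at the origin on the work surface. World frame = base frame: x ahead of the robot, y to its left, z up, the work surface at z = 0. Lengths are in m, angles in rad, forces in N, time in s.
With the tool pointing down it reaches from about 0.375 to 0.9 m from the base axis. Payload 3.1 kg.
Tool frame: the origin (TCP) lies at the very end of the fingers, on their centre line; the grasp point (between the pads) lies 19 mm behind it; z points along the fingers, y is the line along which they close (so a half turn about z gives the same grasp; the last joint's range is limited). The gripper opens to 85 mm and grips with 20 to 120 N. Pads are 22 mm wide; open, the fingers measure 114 mm over their backs; the gripper's body (76 mm by 85 mm) begins 54 mm behind the grasp point. The pads swing forward as they close: fully open they stand 13 mm farther back than shut.
Start: joints at [0.984, 0.527, 1.433, -0, 1.181, -0.178], TCP at [0.248, 0.573, 0.231] pointing down, gripper open.
Joint ranges: [-3.08, 3.08], [-0.75, 2.2], [0.22, 2.44], [-1.43, 4.57], [0, 2.65], [-2.85, 2.85]. Speed limits (rad/s): [2.79, 2.79, 3.14, 3.14, 3.14, 3.14].

INTERFACE

Orientations are given as a unit quaternion [x, y, z, w].
In Python, from station import telemetry, snapshot, ticket gives the robot as it stands.
- The arm moves only by the tool move_arm, never from a script. Its argument "commands" is text: rows parted by semicolons, each of 7 numbers parted by spaces: the shift along the tool's x, y, z in mm, then the turn, a rotation vector about the tool's x, y, z in degrees, then the opening, from -1 (shut) to 1 (fully open). A call has exactly 5 rows; each row is the pose to reach, as a shift and turn from the pose commanded when the call began, along the tool's axes at that moment; what a row does not reach only later rows make up. A row lasts 1/8 s, in which the tool goes at most 62.5 mm and 10.7 degrees, less where a joint would pass 70% of its speed; a pose out of reach is approached as far as the arm can. A call with a gripper value outside its range is refused whole. The fingers move at their own pace and stop on an object; "grip_force" is the grip in N (left out, the last holds). Time passes only in rows, so rows that repeat a pose let the fingers close, or fill a call up. It gives the time, the measured TCP pose, the force, the opening and the grip force at its end, in the units of the state.
- telemetry.sense(): the state, without advancing time (a new reading comes with each control period).
- snapshot(name): name is "scene" or "top" or "wrist"; returns a dict with "image" (384x512x3 uint8, red, green, blue), "fx", "fy", "cx", "cy" (pixels), "pose" (4x4, takes a point from camera to world coordinates). Camera axes: x right, y down, z forward; pixel columns grow to the right and rows downward; lengths in m; the calibration is good to about 2 mm. A picture is of the moment at which its call begins. There is no depth.
- ticket.sign_off(): hands the job in; it is judged then, once.
The state is a dict: "t": time; "q": joint angles; "qd": joint speeds; "tau": joint torques, N m; "tcp_pos": TCP position; "tool_rot": TCP orientation; "force": force on the tool from outside, world axes, zero at the start; "ft_torque": the same for the moment, N m; "finger_gap": opening from 0.0 (shut) to 1.0 (fully open); "gripper_force": force on a finger pad.
Only numpy, scipy, OpenCV 4.12 (cv2) and the standard library are available. Lean on these libraries where they do the work, as an engineer would, in place of code of your own. Each camera call takes 0.05 s, during which the arm holds its last target. There are 200 camera calls.

## Working session

There is one attempt and no reset: what is moved stays moved. The work goes in short steps, Python scripts to look and compute and a tool call to move; the robot and the scene stay as the last step left them, time stands still between calls to the robot, and variables do not carry over. Pictures are saved under pics/ and viewed, at most 14 in all, crops included, and the job is handed in when it is done.

Besides the shell and the picture viewer there is one more tool, called after "Call:" by a JSON object that holds its "name" and its "arguments", one argument or row to a line. move_arm: Moves the arm, as the interface text tells. Its arguments: {"type":"object","properties":{"commands":{"type":"string"},"grip_force":{"type":"number"}},"required":["commands"]}

```bash
mkdir -p pics; ls
python3 - <<'E'
from station import telemetry, snapshot
import cv2
s=telemetry.sense(); print({k:s[k] for k in('t','tcp_pos','tool_rot','finger_gap','q')})
for n in('scene','top'):
    d=snapshot(n); print(n,d['fx'],d['fy'],d['cx'],d['cy'],d['pose'])
    cv2.imwrite(f'pics/{n}0.png',cv2.resize(d['image'][:,:,::-1],(800,600),interpolation=cv2.INTER_CUBIC))
E
```

```text
pics
{'t': 0.0, 'tcp_pos': array([0.2480279 , 0.57288948, 0.23033412]), 'tool_rot': array([ 2.02974783e-01,  9.79183361e-01, -1.01258687e-03, -3.96582844e-04]), 'finger_gap': 0.9975525663757839, 'q': array([ 9.83471642e-01,  5.28455703e-01,  1.43392095e+00, -2.26614874e-05,
        1.18139085e+00, -1.78525830e-01])}
scene 399.697999055855 399.697999055855 259.1788854598001 191.5777259268527 [[ 0.67171062  0.52116908 -0.52648611  1.28141457]
 [ 0.74075308 -0.46342929  0.48633134 -0.68370828]
 [ 0.00947177 -0.71667014 -0.69734798  1.06763413]
 [ 0.          0.          0.          1.        ]]
top 368.12422295302935 368.12422295302935 254.19549774422464 193.36667744282917 [[ 0.02488941 -0.98239451  0.18515274  0.35132955]
 [-0.9996658  -0.023164    0.01147652 -0.03672942]
 [-0.00698559 -0.18537651 -0.98264274  1.09955418]
 [ 0.          0.          0.          1.        ]]
```

View pics/scene0.png

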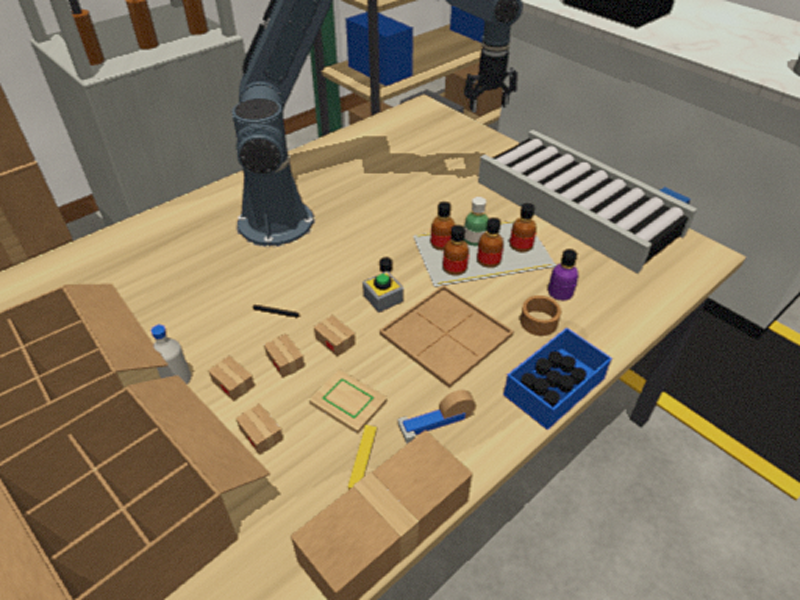

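View pics/top0.png

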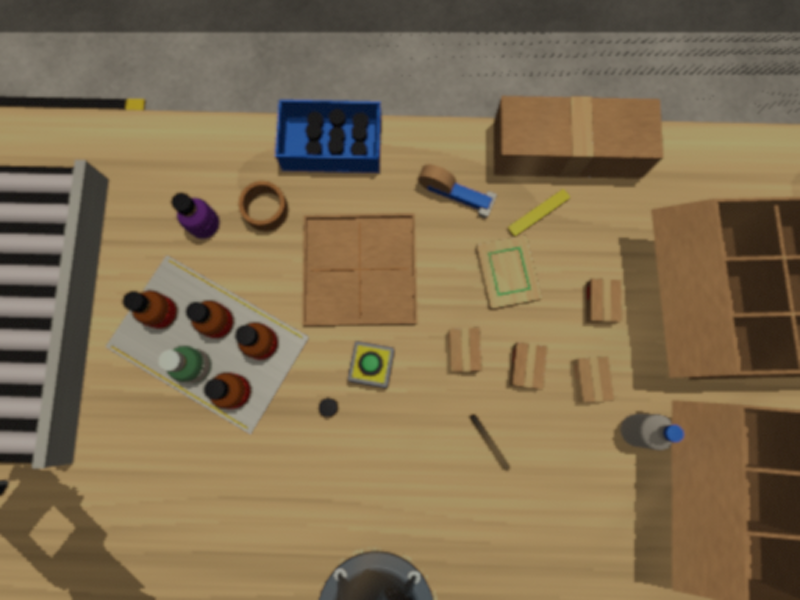

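Scene: amber caps in the top picture (800 px) at (135,302), (199,313), (247,336), (217,392). What could be mistaken for them are the green reject at (170,361), the purple flagon at (184,205) and the loose cap at (328,408). The 4 cartons are at (465,351), (529,366), (594,380), (605,300). The outline is at (510,271), the tray at (360,270) and the button at (371,363). Next come close crops.

Run:
```python
import cv2
from station import snapshot
im=snapshot('top')['image'][:,:,::-1]
cv2.imwrite('pics/top_raw.png',im)
def crop(r,c,h,w,k,n):
    o=cv2.resize(im[r:r+h,c:c+w],None,fx=k,fy=k,interpolation=cv2.INTER_CUBIC); cv2.imwrite(f'pics/{n}.png',o)
crop(160,65,120,150,5,'cjars'); crop(145,280,120,130,5,'ccart'); crop(130,185,120,90,5,'ctray')
```

```text
(no output)
```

View pics/cjars.png

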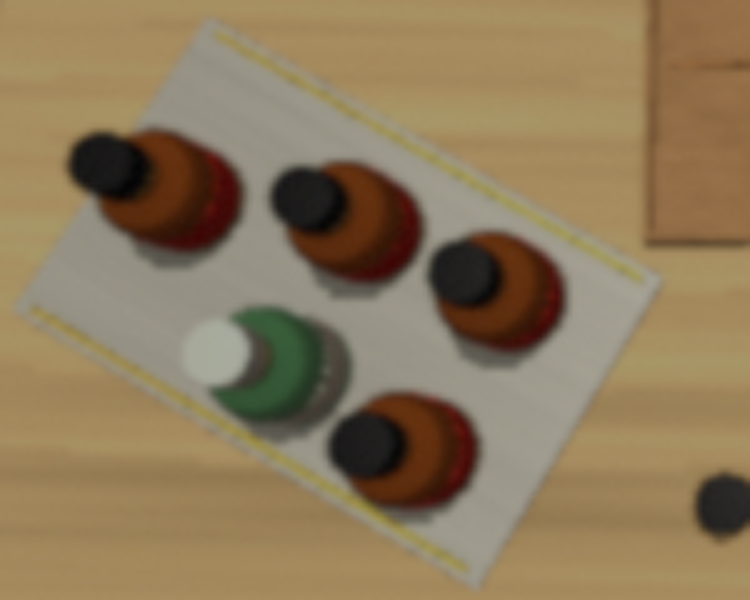

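View pics/ccart.png

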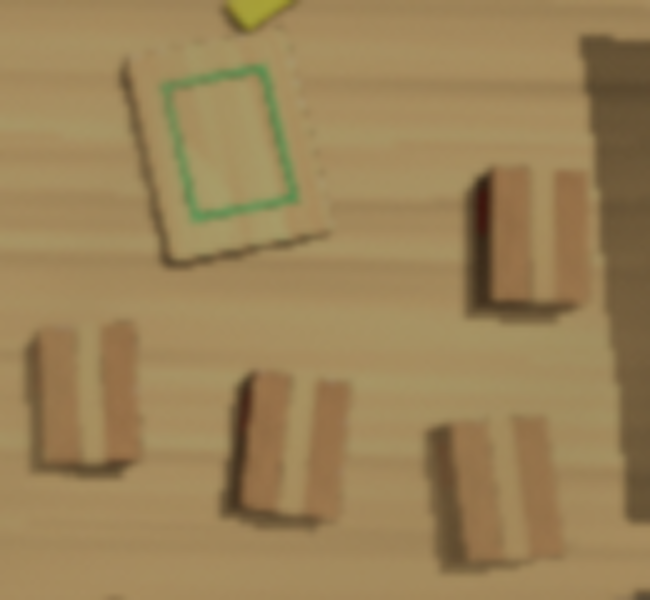

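View pics/ctray.png

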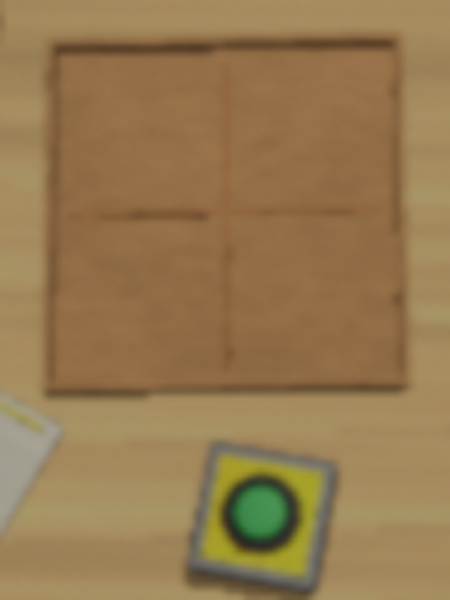

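```bash
cat > h.py <<'E'
import numpy as np, cv2
from station import telemetry, snapshot
def world(d,uv,z):
    uv=np.atleast_2d(np.asarray(uv,float)); P=d['pose']
    r=np.c_[(uv[:,0]-d['cx'])/d['fx'],(uv[:,1]-d['cy'])/d['fy'],np.ones(len(uv))]@P[:3,:3].T
    return P[:3,3]+r*((z-P[2,3])/r[:,2])[:,None]
def nat(uv,c,r,k): return (np.asarray(uv,float)+.5)/k-.5+[c,r]
def rect(w):  # corners TL TR BR BL (image) -> centre, yaw of long side (deg, world x), lengths
    w=w[:,:2]; L=(w[0]+w[1]-w[2]-w[3])/2; S=(w[0]+w[3]-w[1]-w[2])/2
    return w.mean(0).round(4), round(np.degrees(np.arctan2(L[1],L[0])),1), round(np.degrees(np.arctan2(-S[0],S[1])),1), np.linalg.norm(L).round(4), np.linalg.norm(S).round(4)
E
python3 - <<'E'
from h import *
d=snapshot('top')
print(world(d,nat([(105,164),(307,201),(465,272),(364,446),(217,352)],65,160,5),.130).round(4))
C=[[(38,331),(134,321),(140,460),(41,466)],[(257,372),(350,382),(330,522),(241,516)],[(450,425),(545,415),(563,556),(470,563)],[(490,167),(585,170),(588,303),(490,302)]]
for c in C: print(rect(world(d,nat(c,280,145,5),.04)))
print('board',rect(world(d,nat([(165,87),(266,66),(298,200),(195,221)],280,145,5),.018)))
print('tray',rect(world(d,nat([(52,43),(400,38),(407,388),(47,392)],185,130,5),.016)),world(d,nat((224,213),185,130,5),.005))
print('button',world(d,nat((262,512),185,130,5),.058),'box',world(d,nat([(215,440),(336,463),(313,590),(187,570)],185,130,5),.05).round(3))
E
```

```text
[[0.526  0.4281 0.13  ]
 [0.5084 0.3174 0.13  ]
 [0.4722 0.2298 0.13  ]
 [0.3795 0.2759 0.13  ]
 [0.4266 0.3577 0.13  ]]
(array([ 0.4658, -0.1506]), np.float64(2.1), np.float64(6.1), np.float64(0.0792), np.float64(0.0564))
(array([ 0.438 , -0.2688]), np.float64(-8.2), np.float64(-3.7), np.float64(0.0822), np.float64(0.0521))
(array([ 0.4172, -0.3892]), np.float64(5.6), np.float64(6.5), np.float64(0.0792), np.float64(0.054))
(array([ 0.5654, -0.4132]), np.float64(-1.8), np.float64(0.1), np.float64(0.0799), np.float64(0.0562))
board (array([ 0.6221, -0.2385]), np.float64(12.1), np.float64(13.2), np.float64(0.0846), np.float64(0.0633))
tray (array([0.6196, 0.0512]), np.float64(2.3), np.float64(2.1), np.float64(0.2179), np.float64(0.2145)) [[0.62168324 0.05356274 0.005     ]]
button [[0.43543331 0.02122528 0.058     ]] box [[ 0.477  0.05   0.05 ]
 [ 0.465 -0.02   0.05 ]
 [ 0.393 -0.009  0.05 ]
 [ 0.402  0.063  0.05 ]]
```

Call:
{"name": "move_arm", "arguments": {
  "commands": "-50 -33 0 0 0 -5 0.6; -100 -66 0 0 0 -11 0.6; -150 -99 0 0 0 -17 0.6; -200 -132 0 0 0 -23.4 0.6; -250 -165 0 0 0 -23.4 0.6",
  "grip_force": 40
}}

```text
t: 0.82
tcp_pos: [0.413, 0.3211, 0.2314]
tool_rot: [-0.0, 1.0, 0.0, 0.0]
force: [0.1, 1.1, -0.6]
finger_gap: 0.796
gripper_force: 0.0
```

Call:
{"name": "move_arm", "arguments": {
  "commands": "-30 -45 0 0 0 0 0.6; -59 -91 0 0 0 0 0.6; -59 -91 0 0 0 0 0.6; -59 -91 0 0 0 0 0.6; -59 -91 0 0 0 0 0.6"
}}

```text
t: 1.45
tcp_pos: [0.4702, 0.2327, 0.2312]
tool_rot: [-0.001, 1.0, 0.0, -0.0]
force: [0.0, 0.7, 0.2]
finger_gap: 0.803
gripper_force: 0.0
```

Run:
```python
from h import *
d=snapshot('wrist'); print(d['pose'].round(3),d['fx'],d['cx'],d['cy'])
im=d['image'][:,:,::-1]
cv2.imwrite('pics/w1.png',im)
t=telemetry.sense()['tcp_pos']; print(t)
```

```text
[[-0.001  0.951  0.309  0.392]
 [ 1.     0.001  0.     0.233]
 [-0.     0.309 -0.951  0.375]
 [ 0.     0.     0.     1.   ]] 294.0838994126993 254.4699200090191 191.37705306600162
[0.4702097  0.23280848 0.23125767]
```

View pics/w1.png

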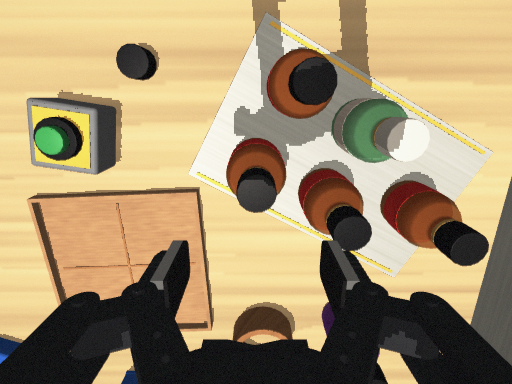

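Run:
```python
from h import *
d=snapshot('wrist')
print(world(d,[(257,192),(312,81),(350,229),(463,244),(408,140)],.130).round(4))
R=d['pose'];t=telemetry.sense()['tcp_pos']
v=R[:3,:3].T@(t-R[:3,3]); print('tcp pix',d['fx']*v[0]/v[2]+d['cx'],d['fy']*v[1]/v[2]+d['cy'])
```

```text
[[0.4718 0.2353 0.13  ]
 [0.3807 0.2778 0.13  ]
 [0.5072 0.3203 0.13  ]
 [0.5223 0.4268 0.13  ]
 [0.4263 0.36   0.13  ]]
tcp pix 253.9621759571822 247.22183716591547
```

Call:
{"name": "move_arm", "arguments": {
  "commands": "-2 1 40 0 0 0 0.6; -2 1 80 0 0 0 0.6; -2 1 115 0 0 0 0.6; -2 1 132 0 0 0 0.6; -2 1 132 0 0 0 0.6"
}}

```text
t: 2.17
tcp_pos: [0.4718, 0.2332, 0.0981]
tool_rot: [-0.001, 1.0, -0.0, -0.002]
force: [0.2, -0.5, -0.1]
finger_gap: 0.801
gripper_force: 0.0
```

Call:
{"name": "move_arm", "arguments": {
  "commands": "0 0 0 0 0 0 -0.8; 0 0 0 0 0 0 -0.8; 0 0 0 0 0 0 -0.8; 0 0 0 0 0 0 -0.8; 0 0 0 0 0 0 -0.8",
  "grip_force": 50
}}

```text
t: 2.8
tcp_pos: [0.474, 0.2333, 0.1006]
tool_rot: [0.0, 1.0, 0.001, 0.001]
force: [-0.7, 1.7, 6.3]
finger_gap: 0.406
gripper_force: 49.9
```

Call:
{"name": "move_arm", "arguments": {
  "commands": "0 0 -40 0 0 0 -0.8; 0 0 -90 0 0 0 -0.8; 0 0 -140 0 0 0 -0.8; -30 -35 -142 0 0 0 -0.8; -65 -76 -142 0 0 0 -0.8"
}}

```text
t: 3.42
tcp_pos: [0.5379, 0.1564, 0.2421]
tool_rot: [-0.001, 1.0, -0.0, 0.0]
force: [-0.4, -0.1, -4.1]
finger_gap: 0.407
gripper_force: 51.2
```

Call:
{"name": "move_arm", "arguments": {
  "commands": "-35 -41 0 0 0 0 -0.8; -70 -82 0 0 0 0 -0.8; -105 -123 0 0 0 0 -0.8; -131 -153 0 0 0 0 -0.8; -131 -153 0 0 0 0 -0.8"
}}

```text
t: 4.05
tcp_pos: [0.6703, 0.0001, 0.2399]
tool_rot: [0.002, 1.0, -0.001, -0.0]
force: [-1.7, 0.6, -2.6]
finger_gap: 0.407
gripper_force: 51.2
```

Call:
{"name": "move_arm", "arguments": {
  "commands": "1 3 45 0 0 0 -0.8; 1 3 90 0 0 0 -0.8; 1 3 120 0 0 0 -0.8; 1 3 132 0 0 0 -0.8; 1 3 135 0 0 0 -0.8"
}}

```text
t: 4.68
tcp_pos: [0.6675, 0.0071, 0.1058]
tool_rot: [-0.0, 1.0, 0.0, -0.001]
force: [-0.1, -0.6, -2.6]
finger_gap: 0.407
gripper_force: 51.2
```

Call:
{"name": "move_arm", "arguments": {
  "commands": "0 -1 2 0 0 0 -0.8; 0 -1 4 0 0 0 -0.8; 0 -1 4 0 0 0 -0.8; 0 -1 4 0 0 0 0.5; 0 -1 4 0 0 0 0.5"
}}

```text
t: 5.3
tcp_pos: [0.6688, 0.0055, 0.1033]
tool_rot: [0.0, 1.0, -0.0, 0.001]
force: [-0.1, 1.0, 0.5]
finger_gap: 0.748
gripper_force: 0.0
```

Call:
{"name": "move_arm", "arguments": {
  "commands": "0 0 0 0 0 0 0.5; 0 0 0 0 0 0 0.5; 0 0 -20 0 0 0 0.5; 0 0 -60 0 0 0 0.5; 0 0 -110 0 0 0 0.5"
}}

```text
t: 5.92
tcp_pos: [0.6676, 0.0057, 0.2138]
tool_rot: [0.0, 1.0, 0.0, -0.001]
force: [1.2, -0.8, -1.1]
finger_gap: 0.751
gripper_force: 0.0
```

```bash
cat > caps.py <<'E'
from h import *
# amber (orange glass) blobs in the top picture: displacement since the start, and world estimate
def blobs(im):
    h=cv2.cvtColor(im,cv2.COLOR_RGB2HSV)
    # caps: very dark
    m=((h[...,2]<48)).astype(np.uint8); m[:85]=0; m[290:]=0; m[:,:70]=0; m[:,300:]=0
    n,_,s,c=cv2.connectedComponentsWithStats(m)
    return [(c[i].round(1),int(s[i,4])) for i in range(1,n) if 60<s[i,4]<400]
if __name__=='__main__':
    d=snapshot('top'); print('t0'); 
    for nm,im in(('start',cv2.imread('pics/top_raw.png')[:,:,::-1].copy()),('now',d['image'])):
        print(nm,[(c.tolist(),a,(world(d,c,.13)[0,:2]).round(3).tolist()) for c,a in blobs(im)])
E
python3 caps.py
```

```text
t0
start [([200.6, 91.0], 95, [0.825, 0.134]), ([215.0, 91.2], 109, [0.826, 0.093]), ([229.5, 91.6], 100, [0.825, 0.052]), ([117.5, 130.8], 142, [0.702, 0.358]), ([130.8, 146.3], 120, [0.658, 0.318]), ([87.0, 193.1], 152, [0.524, 0.424]), ([126.8, 199.9], 145, [0.508, 0.315]), ([157.9, 214.8], 135, [0.47, 0.229]), ([138.4, 248.8], 150, [0.38, 0.273]), ([209.5, 260.6], 84, [0.354, 0.086])]
now [([262.8, 119.7], 173, [0.743, -0.044]), ([117.4, 130.7], 129, [0.702, 0.359]), ([157.8, 159.7], 95, [0.621, 0.24]), ([246.4, 158.4], 82, [0.631, -0.002]), ([235.9, 193.1], 70, [0.534, 0.024]), ([87.0, 191.9], 103, [0.527, 0.425]), ([124.7, 198.7], 85, [0.511, 0.321])]
```

Call:
{"name": "move_arm", "arguments": {
  "commands": "50 47 -20 0 0 0 0.5; 91 86 -23 0 0 0 0.5; 132 125 -23 0 0 0 0.5; 173 164 -23 0 0 0 0.5; 214 203 -23 0 0 0 0.5"
}}

```text
t: 6.6
tcp_pos: [0.4533, 0.2099, 0.2368]
tool_rot: [0.0, 1.0, 0.0, 0.001]
force: [-0.4, 0.6, -0.9]
finger_gap: 0.75
gripper_force: 0.0
```

Call:
{"name": "move_arm", "arguments": {
  "commands": "40 37 0 0 0 0 0.5; 73 67 0 0 0 0 0.5; 73 67 0 0 0 0 0.5; 73 67 0 0 0 0 0.5; 73 67 0 0 0 0 0.5"
}}

```text
t: 7.22
tcp_pos: [0.3825, 0.2753, 0.2358]
tool_rot: [0.001, 1.0, 0.0, 0.001]
force: [0.4, -0.7, -0.2]
finger_gap: 0.75
gripper_force: 0.0
```

```bash
cat > wcaps.py <<'E'
from h import *
# dark cap discs in the wrist picture (Hough circles), at height .13
d=snapshot('wrist'); g=cv2.cvtColor(d['image'],cv2.COLOR_RGB2GRAY)
m=(g<45).astype(np.uint8); m[280:]=0
n,_,s,c=cv2.connectedComponentsWithStats(m)
for i in range(1,n):
    if 500<s[i,4]<3500: print(c[i].round(),s[i].tolist(),world(d,c[i],.13)[0,:2].round(4))
s=telemetry.sense(); print(s['t'],s['tcp_pos'])
E
python3 wcaps.py
```

```text
[111. 138.] [93, 125, 38, 30, 575] [0.3379 0.1552]
[260. 172.] [240, 161, 39, 27, 577] [0.3675 0.2807]
[ 44. 210.] [18, 194, 44, 38, 703] [0.4021 0.0846]
[304. 253.] [265, 229, 75, 51, 1417] [0.4473 0.3229]
[184. 264.] [169, 240, 25, 40, 609] [0.459  0.2074]
[365. 258.] [338, 241, 63, 39, 1099] [0.4529 0.382 ]
7.275 [0.38243464 0.27515561 0.23558696]
```

Call:
{"name": "move_arm", "arguments": {
  "commands": "1 2 40 0 0 0 0.5; 1 2 80 0 0 0 0.5; 1 2 115 0 0 0 0.5; 1 2 134 0 0 0 0.5; 1 2 134 0 0 0 0.5"
}}

```text
t: 7.9
tcp_pos: [0.3801, 0.2767, 0.1]
tool_rot: [0.001, 1.0, -0.001, -0.002]
force: [-1.2, -0.4, 0.4]
finger_gap: 0.75
gripper_force: 0.0
```

Call:
{"name": "move_arm", "arguments": {
  "commands": "0 0 0 0 0 0 -0.8; 0 0 0 0 0 0 -0.8; 0 0 0 0 0 0 -0.8; 0 0 0 0 0 0 -0.8; 0 0 0 0 0 0 -0.8"
}}

```text
t: 8.52
tcp_pos: [0.3812, 0.2782, 0.1023]
tool_rot: [0.0, 1.0, 0.0, 0.001]
force: [0.3, 0.1, 6.5]
finger_gap: 0.405
gripper_force: 50.3
```

Call:
{"name": "move_arm", "arguments": {
  "commands": "0 0 -40 0 0 0 -0.8; 0 0 -90 0 0 0 -0.8; 0 0 -138 0 0 0 -0.8; -35 -21 -140 0 0 0 -0.8; -78 -48 -140 0 0 0 -0.8"
}}

```text
t: 9.15
tcp_pos: [0.4577, 0.2297, 0.242]
tool_rot: [-0.001, 1.0, 0.0, 0.0]
force: [-0.2, 0.9, -3.1]
finger_gap: 0.405
gripper_force: 51.4
```

Call:
{"name": "move_arm", "arguments": {
  "commands": "-43 -26 0 0 0 0 -0.8; -88 -54 0 0 0 0 -0.8; -133 -82 0 0 0 0 -0.8; -178 -110 0 0 0 0 -0.8; -210 -129 0 0 0 0 -0.8"
}}

```text
t: 9.78
tcp_pos: [0.669, 0.0989, 0.2399]
tool_rot: [0.001, 1.0, -0.0, -0.001]
force: [0.4, 0.3, -2.4]
finger_gap: 0.403
gripper_force: 51.4
```

Call:
{"name": "move_arm", "arguments": {
  "commands": "0 0 0 0 0 0 -0.8; 0 0 40 0 0 0 -0.8; 0 0 85 0 0 0 -0.8; 0 0 120 0 0 0 -0.8; 0 0 130 0 0 0 -0.8"
}}

```text
t: 10.4
tcp_pos: [0.6643, 0.1013, 0.1078]
tool_rot: [-0.0, 1.0, 0.0, -0.004]
force: [-0.2, 0.2, -3.0]
finger_gap: 0.403
gripper_force: 51.4
```

Call:
{"name": "move_arm", "arguments": {
  "commands": "-2 0 2 0 0 0 -0.8; -2 0 5 0 0 0 -0.8; -2 0 5 0 0 0 -0.8; -2 0 5 0 0 0 0.5; -2 0 5 0 0 0 0.5"
}}

```text
t: 11.02
tcp_pos: [0.6709, 0.1006, 0.1075]
tool_rot: [0.0, 1.0, -0.0, 0.001]
force: [-0.9, -0.1, -0.2]
finger_gap: 0.748
gripper_force: 0.0
```

Call:
{"name": "move_arm", "arguments": {
  "commands": "0 0 0 0 0 0 0.5; 0 0 0 0 0 0 0.5; 0 0 -20 0 0 0 0.5; 0 0 -70 0 0 0 0.5; 0 0 -130 0 0 0 0.5"
}}

```text
t: 11.65
tcp_pos: [0.6696, 0.1006, 0.2378]
tool_rot: [0.0, 1.0, 0.0, -0.001]
force: [0.2, -0.7, -0.8]
finger_gap: 0.75
gripper_force: 0.0
```

```bash
python3 caps.py
```

```text
t0
start [([200.6, 91.0], 95, [0.825, 0.134]), ([215.0, 91.2], 109, [0.826, 0.093]), ([229.5, 91.6], 100, [0.825, 0.052]), ([117.5, 130.8], 142, [0.702, 0.358]), ([130.8, 146.3], 120, [0.658, 0.318]), ([87.0, 193.1], 152, [0.524, 0.424]), ([126.8, 199.9], 145, [0.508, 0.315]), ([157.9, 214.8], 135, [0.47, 0.229]), ([138.4, 248.8], 150, [0.38, 0.273]), ([209.5, 260.6], 84, [0.354, 0.086])]
now [([229.4, 91.0], 87, [0.827, 0.052]), ([184.0, 101.5], 197, [0.793, 0.179]), ([116.8, 130.6], 116, [0.702, 0.36]), ([187.5, 133.3], 74, [0.699, 0.163]), ([98.4, 168.6], 126, [0.593, 0.4])]
```

Run:
```python
from h import *
d=snapshot('top'); cv2.imwrite('pics/t2.png',cv2.resize(d['image'][70:290,50:320,::-1],None,fx=2.6,fy=2.6,interpolation=cv2.INTER_CUBIC))
```

```text
(no output)
```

View pics/t2.png

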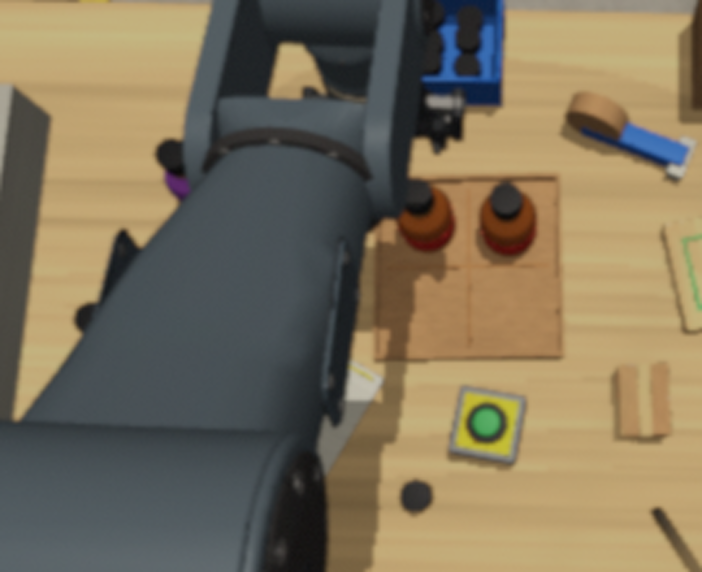

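Both flagons stand in the tray, with caps at crop (418,200) and (507,200). The arm hides B and A, so I check them with the wrist camera.

Call:
{"name": "move_arm", "arguments": {
  "commands": "33 45 0 0 0 0 0.5; 66 90 0 0 0 0 0.5; 99 135 0 0 0 0 0.5; 132 180 0 0 0 0 0.5; 161 218 0 0 0 0 0.5"
}}

```text
t: 12.38
tcp_pos: [0.508, 0.3204, 0.2375]
tool_rot: [-0.0, 1.0, 0.0, 0.001]
force: [0.9, 0.3, -0.5]
finger_gap: 0.751
gripper_force: 0.0
```

Call:
{"name": "move_arm", "arguments": {
  "commands": "0 0 0 0 0 0 0.5; 0 0 0 0 0 0 0.5; 0 0 0 0 0 0 0.5; 0 0 0 0 0 0 0.5; 0 0 0 0 0 0 0.5"
}}

```text
t: 13.0
tcp_pos: [0.5098, 0.3179, 0.2362]
tool_rot: [0.001, 1.0, -0.0, -0.0]
force: [-0.1, 0.7, -0.4]
finger_gap: 0.749
gripper_force: 0.0
```

```bash
python3 wcaps.py
python3 - <<'E'
from h import *
d=snapshot('wrist'); cv2.imwrite('pics/w3.png',d['image'][:,:,::-1])
E
```

```text
[55. 23.] [32, 3, 48, 41, 1395] [0.379  0.1685]
[376. 202.] [353, 181, 48, 43, 1482] [0.5229 0.4283]
[184. 264.] [169, 240, 25, 40, 611] [0.5862 0.25  ]
[325. 264.] [316, 240, 25, 40, 620] [0.5864 0.3861]
[ 33. 266.] [0, 248, 63, 32, 1405] [0.5883 0.103 ]
[102. 267.] [66, 250, 63, 30, 1114] [0.5891 0.1696]
13.05 [0.50964504 0.31808879 0.2361893 ]
```

View pics/w3.png

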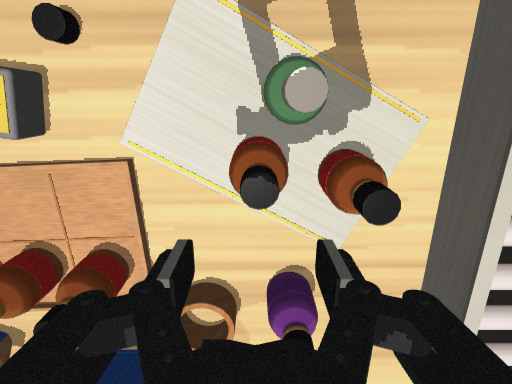

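Call:
{"name": "move_arm", "arguments": {
  "commands": "2 2 40 0 0 0 0.5; 2 2 80 0 0 0 0.5; 2 2 115 0 0 0 0.5; 2 2 133 0 0 0 0.5; 2 2 133 0 0 0 0.5"
}}

```text
t: 13.72
tcp_pos: [0.5067, 0.3204, 0.1023]
tool_rot: [0.0, 1.0, -0.0, -0.001]
force: [-0.4, 0.4, -0.3]
finger_gap: 0.749
gripper_force: 0.0
```

Call:
{"name": "move_arm", "arguments": {
  "commands": "0 0 0 0 0 0 -0.8; 0 0 0 0 0 0 -0.8; 0 0 0 0 0 0 -0.8; 0 0 0 0 0 0 -0.8; 0 0 0 0 0 0 -0.8"
}}

```text
t: 14.35
tcp_pos: [0.5085, 0.3214, 0.1051]
tool_rot: [0.0, 1.0, 0.001, 0.002]
force: [0.3, 1.3, 6.2]
finger_gap: 0.407
gripper_force: 50.2
```

Call:
{"name": "move_arm", "arguments": {
  "commands": "0 0 -40 0 0 0 -0.8; 0 0 -90 0 0 0 -0.8; 0 0 -138 0 0 0 -0.8; 0 0 -140 0 0 0 -0.8; 0 0 -140 0 0 0 -0.8"
}}

```text
t: 14.98
tcp_pos: [0.5059, 0.3201, 0.2422]
tool_rot: [0.0, 1.0, -0.001, -0.001]
force: [0.5, -0.4, -3.5]
finger_gap: 0.403
gripper_force: 51.3
```

Call:
{"name": "move_arm", "arguments": {
  "commands": "-9 -45 0 0 0 0 -0.8; -18 -90 0 0 0 0 -0.8; -27 -135 0 0 0 0 -0.8; -36 -180 0 0 0 0 -0.8; -46 -226 0 0 0 0 -0.8"
}}

```text
t: 15.6
tcp_pos: [0.5513, 0.0933, 0.2404]
tool_rot: [0.0, 1.0, 0.0, -0.003]
force: [1.3, -0.0, -3.1]
finger_gap: 0.397
gripper_force: 51.3
```

Call:
{"name": "move_arm", "arguments": {
  "commands": "-10 -45 0 0 0 0 -0.8; -20 -90 0 0 0 0 -0.8; -20 -90 30 0 0 0 -0.8; -20 -90 75 0 0 0 -0.8; -20 -90 110 0 0 0 -0.8"
}}

```text
t: 16.23
tcp_pos: [0.5702, 0.0047, 0.1292]
tool_rot: [0.001, 1.0, 0.001, -0.004]
force: [0.0, -0.3, -3.6]
finger_gap: 0.403
gripper_force: 51.5
```

Call:
{"name": "move_arm", "arguments": {
  "commands": "0 0 15 0 0 0 -0.8; 0 0 20 0 0 0 -0.8; 0 0 20 0 0 0 -0.8; 0 0 20 0 0 0 -0.8; 0 0 20 0 0 0 -0.8"
}}

```text
t: 16.85
tcp_pos: [0.5738, 0.0046, 0.1145]
tool_rot: [0.0, 1.0, -0.0, 0.001]
force: [0.3, -0.1, -2.8]
finger_gap: 0.405
gripper_force: 51.4
```

Call:
{"name": "move_arm", "arguments": {
  "commands": "0 0 3 0 0 0 -0.8; 0 0 6 0 0 0 -0.8; 0 0 8 0 0 0 -0.8; 0 0 8 0 0 0 -0.8; 0 0 8 0 0 0 -0.8"
}}

```text
t: 17.48
tcp_pos: [0.5732, 0.0047, 0.1061]
tool_rot: [0.0, 1.0, -0.0, 0.0]
force: [-1.7, 0.9, 6.0]
finger_gap: 0.403
gripper_force: 52.2
```

Contact felt, so I release, rise and go on to A (.523,.428).

Call:
{"name": "move_arm", "arguments": {
  "commands": "0 0 -1 0 0 0 0.5; 0 0 -1 0 0 0 0.5; 0 0 -1 0 0 0 0.5; 0 0 -30 0 0 0 0.5; 0 0 -80 0 0 0 0.5"
}}

```text
t: 18.1
tcp_pos: [0.5717, 0.0048, 0.1841]
tool_rot: [0.0, 1.0, 0.001, -0.003]
force: [-0.4, -0.1, 1.2]
finger_gap: 0.747
gripper_force: 0.0
```

Call:
{"name": "move_arm", "arguments": {
  "commands": "0 0 -50 0 0 0 0.5; 6 50 -50 0 0 0 0.5; 12 104 -50 0 0 0 0.5; 18 158 -50 0 0 0 0.5; 24 212 -50 0 0 0 0.5"
}}

```text
t: 18.73
tcp_pos: [0.5489, 0.2182, 0.2353]
tool_rot: [0.0, 1.0, -0.0, 0.0]
force: [0.9, 0.7, -0.2]
finger_gap: 0.749
gripper_force: 0.0
```

Call:
{"name": "move_arm", "arguments": {
  "commands": "6 54 0 0 0 0 0.5; 12 108 0 0 0 0 0.5; 18 162 0 0 0 0 0.5; 24 210 0 0 0 0 0.5; 24 210 0 0 0 0 0.5"
}}

```text
t: 19.35
tcp_pos: [0.524, 0.4301, 0.2347]
tool_rot: [-0.002, 1.0, 0.0, 0.0]
force: [-0.3, 0.2, -1.3]
finger_gap: 0.749
gripper_force: 0.0
```

```bash
python3 wcaps.py; python3 caps.py | tail -1
```

```text
[477.  12.] [440, 0, 72, 26, 1742] [0.386  0.5944]
[471.  81.] [428, 69, 84, 25, 1974] [0.4335 0.6011]
[465. 142.] [418, 132, 94, 22, 1953] [0.4819 0.6078]
[461. 197.] [408, 187, 104, 20, 1894] [0.5305 0.6148]
[456. 245.] [400, 237, 112, 17, 1875] [0.5787 0.6209]
[ 22. 261.] [0, 240, 48, 40, 1548] [0.5969 0.2078]
[197. 268.] [170, 240, 64, 40, 1120] [0.6043 0.3751]
[325. 264.] [316, 240, 25, 40, 616] [0.5994 0.4984]
19.4 [0.52439859 0.42793615 0.23463877]
now [([200.6, 91.0], 94, [0.825, 0.134]), ([215.0, 91.2], 109, [0.826, 0.093]), ([229.5, 91.6], 99, [0.825, 0.052]), ([117.5, 130.7], 141, [0.702, 0.358]), ([130.9, 146.3], 119, [0.658, 0.317]), ([210.2, 145.9], 127, [0.664, 0.099]), ([244.0, 147.8], 123, [0.661, 0.006]), ([81.4, 186.7], 291, [0.541, 0.441]), ([243.0, 180.0], 99, [0.57, 0.006]), ([209.5, 260.6], 84, [0.354, 0.086])]
```

Run:
```python
from h import *
d=snapshot('wrist'); cv2.imwrite('pics/w4.png',d['image'][:,:,::-1])
```

```text
(no output)
```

View pics/w4.png

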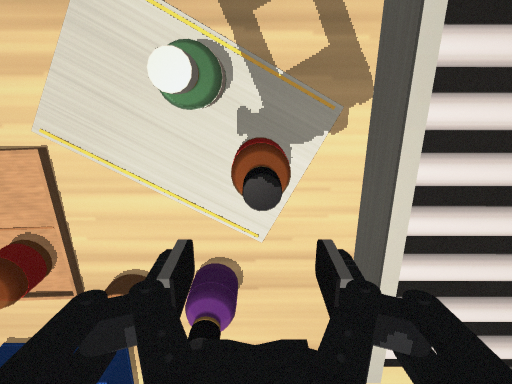

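Cap A at (263,188), with the conveyor wall clear of the fingers. I descend and grip.

Call:
{"name": "move_arm", "arguments": {
  "commands": "2 4 40 0 0 0 0.5; 2 4 80 0 0 0 0.5; 2 4 115 0 0 0 0.5; 2 4 132 0 0 0 0.5; 2 4 132 0 0 0 0.5"
}}

```text
t: 20.12
tcp_pos: [0.5232, 0.4293, 0.1024]
tool_rot: [0.001, 1.0, -0.001, -0.001]
force: [-0.1, 0.3, 1.3]
finger_gap: 0.745
gripper_force: 0.0
```

Call:
{"name": "move_arm", "arguments": {
  "commands": "0 0 0 0 0 0 -0.8; 0 0 0 0 0 0 -0.8; 0 0 0 0 0 0 -0.8; 0 0 0 0 0 0 -0.8; 0 0 0 0 0 0 -0.8"
}}

```text
t: 20.75
tcp_pos: [0.5245, 0.4316, 0.1054]
tool_rot: [0.0, 1.0, 0.001, 0.002]
force: [0.3, 0.9, 6.3]
finger_gap: 0.405
gripper_force: 50.3
```

Call:
{"name": "move_arm", "arguments": {
  "commands": "0 0 -40 0 0 0 -0.8; 0 0 -90 0 0 0 -0.8; 0 0 -138 0 0 0 -0.8; 0 0 -140 0 0 0 -0.8; 0 0 -140 0 0 0 -0.8"
}}

```text
t: 21.38
tcp_pos: [0.5218, 0.4298, 0.2413]
tool_rot: [0.0, 1.0, -0.001, -0.002]
force: [-0.5, 0.1, -4.8]
finger_gap: 0.408
gripper_force: 51.4
```

Call:
{"name": "move_arm", "arguments": {
  "commands": "-7 -47 0 0 0 0 -0.8; -14 -94 0 0 0 0 -0.8; -21 -141 0 0 0 0 -0.8; -28 -188 0 0 0 0 -0.8; -35 -235 0 0 0 0 -0.8"
}}

```text
t: 22.0
tcp_pos: [0.5561, 0.1938, 0.2399]
tool_rot: [0.0, 1.0, -0.001, -0.003]
force: [0.6, 0.3, -3.7]
finger_gap: 0.401
gripper_force: 51.6
```

Call:
{"name": "move_arm", "arguments": {
  "commands": "-8 -47 0 0 0 0 -0.8; -15 -94 0 0 0 0 -0.8; -15 -94 30 0 0 0 -0.8; -15 -94 75 0 0 0 -0.8; -15 -94 115 0 0 0 -0.8"
}}

```text
t: 22.62
tcp_pos: [0.5704, 0.1013, 0.1242]
tool_rot: [0.001, 1.0, 0.0, -0.003]
force: [0.1, 0.3, -4.5]
finger_gap: 0.401
gripper_force: 51.8
```

Call:
{"name": "move_arm", "arguments": {
  "commands": "0 0 10 0 0 0 -0.8; 0 0 16 0 0 0 -0.8; 0 0 18 0 0 0 -0.8; 0 0 18 0 0 0 -0.8; 0 0 18 0 0 0 -0.8"
}}

```text
t: 23.25
tcp_pos: [0.5738, 0.1017, 0.1114]
tool_rot: [0.0, 1.0, -0.0, 0.001]
force: [0.3, -0.1, -3.7]
finger_gap: 0.401
gripper_force: 51.8
```

Call:
{"name": "move_arm", "arguments": {
  "commands": "0 0 2 0 0 0 -0.8; 0 0 4 0 0 0 -0.8; 0 0 5 0 0 0 -0.8; 0 0 5 0 0 0 -0.8; 0 0 5 0 0 0 -0.8"
}}

```text
t: 23.88
tcp_pos: [0.5736, 0.1018, 0.1064]
tool_rot: [0.0, 1.0, 0.0, 0.001]
force: [-2.1, 0.3, 6.4]
finger_gap: 0.408
gripper_force: 52.9
```

Call:
{"name": "move_arm", "arguments": {
  "commands": "0 0 0 0 0 0 0.5; 0 0 0 0 0 0 0.5; 0 0 0 0 0 0 0.5; 0 0 -30 0 0 0 0.5; 0 0 -80 0 0 0 0.5"
}}

```text
t: 24.5
tcp_pos: [0.5717, 0.1015, 0.1842]
tool_rot: [0.0, 1.0, 0.0, -0.003]
force: [0.7, 1.5, -0.9]
finger_gap: 0.747
gripper_force: 0.0
```

Call:
{"name": "move_arm", "arguments": {
  "commands": "0 0 -40 0 0 0 0.8; 0 0 -45 0 0 0 0.8; 15 -45 -45 0 0 0 0.8; 35 -95 -45 0 0 0 0.8; 55 -145 -45 0 0 0 0.8"
}}

```text
t: 25.12
tcp_pos: [0.5167, -0.0443, 0.229]
tool_rot: [-0.0, 1.0, 0.0, -0.001]
force: [-0.0, -1.3, 0.1]
finger_gap: 0.902
gripper_force: 0.0
```

Call:
{"name": "move_arm", "arguments": {
  "commands": "20 -45 0 0 0 0 0.8; 40 -90 0 0 0 0 0.8; 51 -106 0 0 0 0 0.8; 51 -106 0 0 0 0 0.8; 51 -106 0 0 0 0 0.8"
}}

```text
t: 25.75
tcp_pos: [0.467, -0.1485, 0.2297]
tool_rot: [0.0, 1.0, 0.001, -0.0]
force: [-0.4, 0.4, -0.3]
finger_gap: 0.903
gripper_force: 0.0
```

```bash
python3 - <<'E'
from h import *
d=snapshot('wrist'); cv2.imwrite('pics/w5.png',cv2.resize(d['image'][:,:,::-1],None,fx=1.5,fy=1.5,interpolation=cv2.INTER_CUBIC)); print(telemetry.sense()['tcp_pos'])
E
python3 caps.py | tail -1
```

```text
[ 0.4671962  -0.14838574  0.22985754]
now [([200.5, 91.1], 92, [0.825, 0.134]), ([214.9, 91.0], 99, [0.826, 0.093]), ([229.4, 91.0], 87, [0.827, 0.052]), ([117.4, 130.8], 131, [0.702, 0.359]), ([209.8, 146.0], 102, [0.664, 0.1]), ([254.9, 256.4], 246, [0.368, -0.031]), ([99.8, 277.5], 174, [0.304, 0.367])]
```

View pics/w5.png

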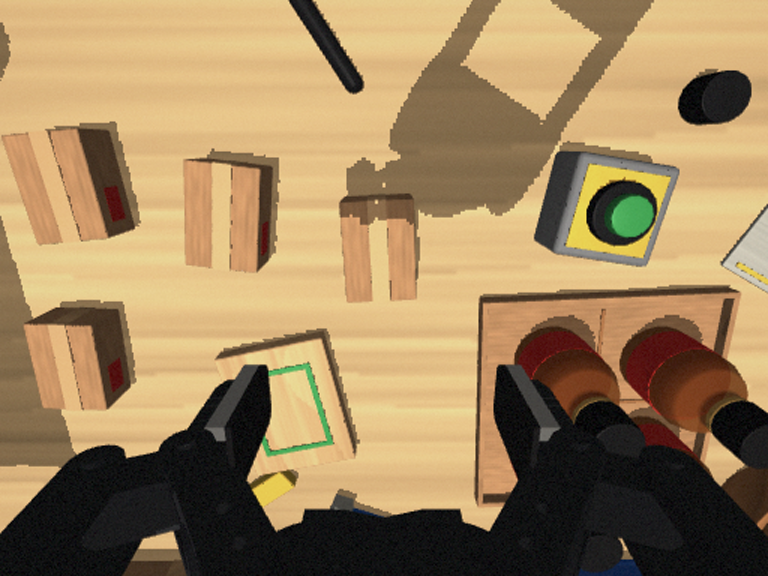

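Run:
```python
from h import *
d=snapshot('wrist')
C={'c1':[(341,208),(414,204),(417,298),(346,301)],'c2':[(184,160),(262,167),(257,271),(185,265)],'c3':[(4,135),(78,127),(107,239),(40,244)],'c4':[(25,323),(93,325),(105,409),(41,408)]}
for n,c in C.items():
    w=world(d,nat(c,0,0,1.5),.04); print(n,rect(w[[2,3,0,1]]))
print(world(d,nat([(305,365),(332,442),(266,456)],0,0,1.5),.018).round(4))
```

```text
c1 (array([ 0.4703, -0.1498]), np.float64(2.3), np.float64(2.9), np.float64(0.0744), np.float64(0.0559))
c2 (array([ 0.442 , -0.2688]), np.float64(-7.4), np.float64(-4.9), np.float64(0.0796), np.float64(0.0562))
c3 (array([ 0.4204, -0.388 ]), np.float64(4.2), np.float64(5.0), np.float64(0.0803), np.float64(0.0533))
c4 (array([ 0.5688, -0.4145]), np.float64(-4.2), np.float64(-1.4), np.float64(0.0799), np.float64(0.0554))
[[ 0.5779 -0.217   0.018 ]
 [ 0.66   -0.1956  0.018 ]
 [ 0.6761 -0.26    0.018 ]]
```

Call:
{"name": "move_arm", "arguments": {
  "commands": "0 -1.5 40 0 0 -2.5 0.8; 0 -1.5 85 0 0 -2.5 0.8; 0 -1.5 130 0 0 -2.5 0.8; 0 -1.5 170 0 0 -2.5 0.8; 0 -1.5 180 0 0 -2.5 0.8",
  "grip_force": 30
}}

```text
t: 26.52
tcp_pos: [0.4661, -0.1494, 0.0483]
tool_rot: [-0.022, 1.0, 0.001, -0.002]
force: [0.5, 0.2, 0.8]
finger_gap: 0.903
gripper_force: 0.0
```

Call:
{"name": "move_arm", "arguments": {
  "commands": "0 0 15 0 0 0 0.8; 0 0 30 0 0 0 0.8; 0 0 38 0 0 0 0.8; 0 0 42 0 0 0 0.8; 0 0 42 0 0 0 0.8"
}}

```text
t: 27.15
tcp_pos: [0.4671, -0.1509, 0.0083]
tool_rot: [-0.022, 1.0, -0.0, 0.0]
force: [-0.3, 0.0, -0.3]
finger_gap: 0.901
gripper_force: 0.0
```

Call:
{"name": "move_arm", "arguments": {
  "commands": "0 0 3 0 0 0 0; 0 0 3 0 0 0 0; 0 0 3 0 0 0 0; 0 0 3 0 0 0 0; 0 0 3 0 0 0 0"
}}

```text
t: 27.78
tcp_pos: [0.4672, -0.1509, 0.0055]
tool_rot: [-0.022, 1.0, -0.0, 0.0]
force: [-0.6, -0.8, 0.9]
finger_gap: 0.65
gripper_force: 32.9
```

Call:
{"name": "move_arm", "arguments": {
  "commands": "0 0 -30 0 0 2.5 0; 0 0 -60 0 0 2.5 0; 0 0 -105 0 0 2.5 0; 0 0 -115 0 0 2.5 0; 0 0 -115 0 0 2.5 0"
}}

```text
t: 28.4
tcp_pos: [0.4669, -0.1507, 0.1204]
tool_rot: [0.0, 1.0, -0.0, 0.0]
force: [-0.4, 0.4, -1.5]
finger_gap: 0.653
gripper_force: 33.0
```

Call:
{"name": "move_arm", "arguments": {
  "commands": "-40 -22 0 0 0 0 0; -80 -45 0 0 0 -5 0; -120 -67 0 0 0 -10 0; -157.5 -88 0 0 0 -13.5 0; -157.5 -88 0 0 0 -13.5 0"
}}

```text
t: 29.02
tcp_pos: [0.6263, -0.2404, 0.1175]
tool_rot: [-0.117, 0.993, -0.0, 0.0]
force: [0.5, 1.6, -1.0]
finger_gap: 0.65
gripper_force: 32.9
```

Call:
{"name": "move_arm", "arguments": {
  "commands": "0 0 30 0 0 0 0; 0 0 60 0 0 0 0; 0 0 80 0 0 0 0; 0 0 86 0 0 0 0; 0 0 86 0 0 0 0"
}}

```text
t: 29.65
tcp_pos: [0.6243, -0.2387, 0.034]
tool_rot: [-0.117, 0.993, 0.0, -0.0]
force: [-0.5, 0.2, -0.8]
finger_gap: 0.646
gripper_force: 33.0
```

Call:
{"name": "move_arm", "arguments": {
  "commands": "0 0 5 0 0 0 0; 0 0 8 0 0 0 0; 0 0 10 0 0 0 0; 0 0 10 0 0 0 0; 0 0 10 0 0 0 0"
}}

```text
t: 30.28
tcp_pos: [0.6246, -0.2389, 0.0245]
tool_rot: [-0.117, 0.993, -0.0, 0.0]
force: [-0.0, -0.3, -1.9]
finger_gap: 0.653
gripper_force: 33.0
```

Call:
{"name": "move_arm", "arguments": {
  "commands": "0 0 0 0 0 0 0.8; 0 0 0 0 0 0 0.8; 0 0 0 0 0 0 0.8; 0 0 -40 0 0 0 0.8; 0 0 -90 0 0 0 0.8"
}}

```text
t: 30.9
tcp_pos: [0.6235, -0.2384, 0.1138]
tool_rot: [-0.117, 0.993, 0.001, -0.001]
force: [0.8, 0.8, 0.7]
finger_gap: 0.896
gripper_force: 0.0
```

Call:
{"name": "move_arm", "arguments": {
  "commands": "0 0 -60 0 0 5 0.8; 0 0 -116 0 0 10 0.8; 0 0 -116 0 0 13.5 0.8; 0 0 -116 0 0 13.5 0.8; 0 0 -116 0 0 13.5 0.8"
}}

```text
t: 31.52
tcp_pos: [0.6238, -0.2385, 0.2292]
tool_rot: [-0.0, 1.0, 0.001, -0.001]
force: [-0.1, -0.2, 0.5]
finger_gap: 0.896
gripper_force: 0.0
```

Call:
{"name": "move_arm", "arguments": {
  "commands": "30 -5 0 0 0 0 0.8; 70 -10 0 0 0 0 0.8; 110 -16 0 0 0 0 0.8; 150 -22 0 0 0 0 0.8; 184 -30 0 0 0 0 0.8"
}}

```text
t: 32.15
tcp_pos: [0.4385, -0.2682, 0.2292]
tool_rot: [-0.0, 1.0, 0.001, -0.001]
force: [-0.6, -1.3, 0.9]
finger_gap: 0.896
gripper_force: 0.0
```

Run:
```python
from h import *
d=snapshot('wrist'); cv2.imwrite('pics/w6.png',cv2.resize(d['image'][:,:,::-1],None,fx=1.5,fy=1.5,interpolation=cv2.INTER_CUBIC)); print(telemetry.sense()['tcp_pos'])
```

```text
[ 0.43460222 -0.26806748  0.22885813]
```

View pics/w6.png

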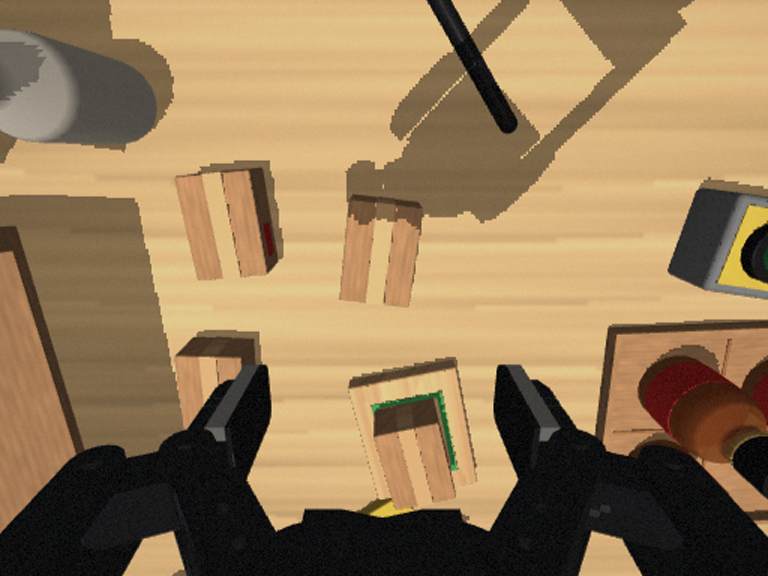

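Run:
```python
from h import *
d=snapshot('wrist'); k=1.5
q=lambda c,z: world(d,nat(c,0,0,k),z)
print('top',rect(q([(374,437),(437,427),(455,497),(392,508)],.058)[[2,3,0,1]]))
print('outline near',q([(373,407),(441,394),(456,468)],.018).round(4),'carton near-bottom',q([(374,413),(436,402)],.018).round(4))
for n,c in {'c2':[(349,200),(423,207),(409,306),(340,299)],'c3':[(176,177),(250,168),(268,273),(198,280)],'c4':[(176,355),(254,358),(0,0),(182,427)]}.items():
    w=q(c,.04); print(n,rect(w[[2,3,0,1]]),w[0].round(4),w[1].round(4))
print(telemetry.sense()['tcp_pos'])
im=d['image'][230:350,225:325,::-1]; cv2.imwrite('pics/w6c.png',cv2.resize(im,None,fx=5,fy=5,interpolation=cv2.INTER_CUBIC))
```

```text
top (array([ 0.6207, -0.2393]), np.float64(13.1), np.float64(11.3), np.float64(0.0753), np.float64(0.0551))
outline near [[ 0.5858 -0.2755  0.018 ]
 [ 0.5723 -0.2132  0.018 ]
 [ 0.654  -0.1954  0.018 ]] carton near-bottom [[ 0.5921 -0.2747  0.018 ]
 [ 0.5806 -0.2175  0.018 ]]
c2 (array([ 0.4363, -0.2686]), np.float64(-6.6), np.float64(-5.8), np.float64(0.0789), np.float64(0.0555)) [ 0.3945 -0.2917  0.04  ] [ 0.3998 -0.2365  0.04  ]
c3 (array([ 0.4141, -0.3873]), np.float64(4.7), np.float64(6.2), np.float64(0.0793), np.float64(0.0554)) [ 0.3777 -0.4179  0.04  ] [ 0.3714 -0.3632  0.04  ]
c4 (array([ 0.4755, -0.443 ]), np.float64(-142.1), np.float64(91.7), np.float64(0.1201), np.float64(0.1617)) [ 0.5215 -0.4384  0.04  ] [ 0.5244 -0.3739  0.04  ]
[ 0.43697181 -0.26816226  0.22912792]
```

View pics/w6c.png

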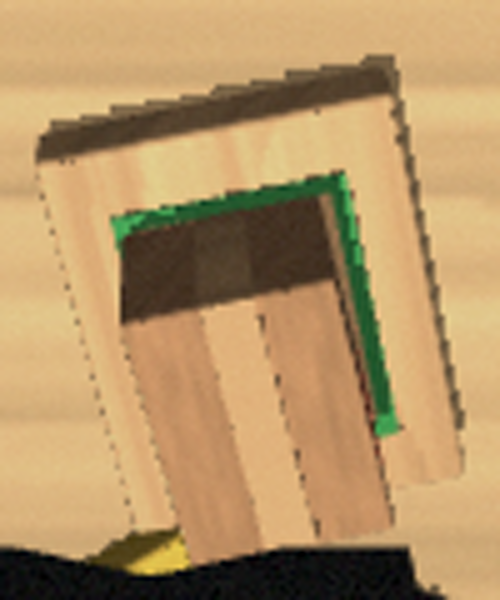

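```bash
cat > cart.py <<'E'
from h import *
def segs(im):
    h=cv2.cvtColor(im,cv2.COLOR_RGB2HSV).astype(int)
    return h
if __name__=='__main__':
    d=snapshot('top'); im0=cv2.imread('pics/top_raw.png')[:,:,::-1].copy()
    h0=segs(im0)
    for u,v in [(291,224),(307,224),(298,224),(290,240),(331,238),(345,238),(323,165),(310,165),(300,240)]: print((u,v),h0[v,u].tolist())
    print('now around board'); h=segs(d['image'])
    for v in range(150,196,6): print(v,[tuple(h[v,u].tolist()) for u in range(304,348,5)])
E
python3 cart.py
```

```text
(291, 224) [17, 126, 150]
(307, 224) [17, 118, 158]
(298, 224) [20, 108, 166]
(290, 240) [19, 113, 158]
(331, 238) [15, 133, 146]
(345, 238) [16, 130, 151]
(323, 165) [21, 104, 166]
(310, 165) [20, 108, 165]
(300, 240) [18, 114, 127]
now around board
150 [(19, 103, 193), (19, 101, 191), (19, 102, 190), (19, 103, 189), (19, 104, 186), (26, 163, 158), (20, 104, 184), (19, 103, 191), (19, 104, 191)]
156 [(20, 102, 183), (19, 104, 191), (20, 100, 191), (22, 93, 191), (21, 98, 192), (18, 108, 180), (17, 115, 177), (20, 98, 193), (20, 100, 194)]
162 [(18, 112, 148), (20, 102, 192), (39, 98, 141), (16, 120, 179), (18, 113, 181), (19, 107, 186), (16, 125, 177), (21, 96, 191), (19, 104, 188)]
168 [(21, 98, 190), (19, 105, 190), (28, 101, 124), (16, 126, 162), (16, 122, 175), (21, 102, 193), (16, 125, 177), (20, 105, 191), (19, 101, 194)]
174 [(19, 101, 191), (19, 111, 165), (24, 96, 170), (15, 133, 98), (16, 125, 178), (20, 103, 191), (16, 125, 175), (17, 119, 180), (20, 100, 192)]
180 [(20, 99, 191), (19, 112, 144), (22, 95, 191), (19, 125, 92), (16, 124, 175), (18, 112, 186), (18, 112, 185), (16, 125, 169), (20, 96, 189)]
186 [(19, 103, 185), (19, 109, 169), (21, 98, 193), (40, 109, 115), (37, 113, 70), (43, 107, 107), (33, 91, 149), (21, 101, 186), (20, 99, 193)]
192 [(21, 97, 191), (20, 98, 192), (20, 101, 187), (22, 93, 194), (23, 91, 194), (21, 100, 193), (23, 95, 186), (19, 113, 160), (19, 108, 163)]
```

```bash
cat > cart.py <<'E'
from h import *
def rects(d,ztop=.04,box=(280,410,145,270)):
    im=cv2.resize(d['image'],None,fx=4,fy=4,interpolation=cv2.INTER_CUBIC)
    h=cv2.GaussianBlur(cv2.cvtColor(im,cv2.COLOR_RGB2HSV),(5,5),0)
    m=((h[...,0]<=18)&(h[...,1]>=116)&(h[...,2]>135)).astype(np.uint8)
    k=np.zeros_like(m); a,b,c,e=[4*x for x in box]; k[c:e,a:b]=1; m*=k
    m=cv2.morphologyEx(m,cv2.MORPH_OPEN,np.ones((9,9))); m=cv2.morphologyEx(m,cv2.MORPH_CLOSE,np.ones((33,33)))
    out=[]
    for c in cv2.findContours(m,cv2.RETR_EXTERNAL,cv2.CHAIN_APPROX_NONE)[0]:
        if cv2.contourArea(c)<3000: continue
        p=(c[:,0,:]+.5)/4-.5; w=world(d,p,ztop)[:,:2].astype(np.float32)
        r=cv2.minAreaRect(w*1000); cx,cy=r[0]; (A,B),ang=r[1],r[2]
        if A<B: A,B,ang=B,A,ang-90
        ang=(ang+90)%180-90
        out.append((round(cx,1),round(cy,1),round(A,1),round(B,1),round(ang,1)))
    return out
if __name__=='__main__':
    import sys
    z=float(sys.argv[1]) if len(sys.argv)>1 else .058
    d=snapshot('top'); print('bench',rects(d)); print('stack',rects(d,z,(300,350,130,215)))
    h=cv2.cvtColor(d['image'],cv2.COLOR_RGB2HSV)[:,:,0]
E
python3 cart.py
```

```text
bench [(626.6, -242.5, 80.1, 57.4, 14.4)]
stack [(621.9, -239.0, 78.8, 56.5, 14.4)]
```

Call:
{"name": "move_arm", "arguments": {
  "commands": "1 0 40 0 0 6.3 0.8; 1 0 85 0 0 6.3 0.8; 1 0 130 0 0 6.3 0.8; 1 0 170 0 0 6.3 0.8; 1 0 180 0 0 6.3 0.8"
}}

```text
t: 32.98
tcp_pos: [0.4393, -0.2675, 0.0476]
tool_rot: [0.055, 0.999, 0.002, -0.002]
force: [-0.6, -0.8, 0.2]
finger_gap: 0.898
gripper_force: 0.0
```

Call:
{"name": "move_arm", "arguments": {
  "commands": "0 0 15 0 0 0 0.8; 0 0 30 0 0 0 0.8; 0 0 38 0 0 0 0.8; 0 0 43 0 0 0 0.8; 0 0 43 0 0 0 0.8"
}}

```text
t: 33.6
tcp_pos: [0.4395, -0.2688, 0.0073]
tool_rot: [0.055, 0.998, -0.0, 0.0]
force: [-0.1, 0.7, 1.4]
finger_gap: 0.901
gripper_force: 0.0
```

Call:
{"name": "move_arm", "arguments": {
  "commands": "0 0 2 0 0 0 0; 0 0 2 0 0 0 0; 0 0 2 0 0 0 0; 0 0 2 0 0 0 0; 0 0 2 0 0 0 0"
}}

```text
t: 34.22
tcp_pos: [0.4396, -0.269, 0.0056]
tool_rot: [0.055, 0.998, -0.0, 0.0]
force: [-0.5, -0.2, 4.1]
finger_gap: 0.651
gripper_force: 32.8
```

Call:
{"name": "move_arm", "arguments": {
  "commands": "0 0 -30 0 0 -3 0; 0 0 -60 0 0 -6.3 0; 0 0 -105 0 0 -6.3 0; 0 0 -125 0 0 -6.3 0; 0 0 -125 0 0 -6.3 0"
}}

```text
t: 34.85
tcp_pos: [0.44, -0.2693, 0.1314]
tool_rot: [0.0, 1.0, -0.001, 0.001]
force: [0.0, -0.0, -1.9]
finger_gap: 0.648
gripper_force: 33.0
```

Call:
{"name": "move_arm", "arguments": {
  "commands": "-40 6 0 0 0 0 0; -85 14 0 0 0 -5 0; -130 21 0 0 0 -10 0; -170 28 0 0 0 -14 0; -185 30 0 0 0 -14 0"
}}

```text
t: 35.48
tcp_pos: [0.6255, -0.2377, 0.1278]
tool_rot: [-0.122, 0.992, 0.001, -0.001]
force: [-0.5, -0.1, -2.0]
finger_gap: 0.649
gripper_force: 32.9
```

Call:
{"name": "move_arm", "arguments": {
  "commands": "0 0 0 0 0 0 0; 0 0 20 0 0 0 0; 0 0 40 0 0 0 0; 0 0 57 0 0 0 0; 0 0 57 0 0 0 0"
}}

```text
t: 36.1
tcp_pos: [0.6225, -0.2382, 0.0707]
tool_rot: [-0.121, 0.993, 0.002, -0.002]
force: [-0.2, 1.2, -1.7]
finger_gap: 0.652
gripper_force: 32.8
```

Call:
{"name": "move_arm", "arguments": {
  "commands": "0 0 2 0 0 0 0; 0 0 4 0 0 0 0; 0 0 6 0 0 0 0; 0 0 6 0 0 0 0; 0 0 6 0 0 0 0"
}}

```text
t: 36.72
tcp_pos: [0.6246, -0.2389, 0.0675]
tool_rot: [-0.122, 0.993, -0.0, 0.0]
force: [0.4, -0.2, -1.1]
finger_gap: 0.653
gripper_force: 32.9
```

Call:
{"name": "move_arm", "arguments": {
  "commands": "0 0 2 0 0 0 0; 0 0 3.5 0 0 0 0; 0 0 3.5 0 0 0 0; 0 0 3.5 0 0 0 0; 0 0 3.5 0 0 0 0.8"
}}

```text
t: 37.35
tcp_pos: [0.6247, -0.239, 0.064]
tool_rot: [-0.122, 0.993, -0.0, 0.0]
force: [-0.1, -0.2, -0.1]
finger_gap: 0.844
gripper_force: 0.0
```

Call:
{"name": "move_arm", "arguments": {
  "commands": "0 0 0 0 0 0 0.8; 0 0 0 0 0 0 0.8; 0 0 -40 0 0 0 0.8; 0 0 -90 0 0 5 0.8; 0 0 -140 0 0 14 0.8"
}}

```text
t: 37.98
tcp_pos: [0.6243, -0.2388, 0.2051]
tool_rot: [0.003, 1.0, 0.0, -0.0]
force: [0.3, 0.8, -0.4]
finger_gap: 0.905
gripper_force: 0.0
```

```bash
python3 - <<'E'
from h import *
T=snapshot('top');S=snapshot('scene')
def tri(ut,us):
    A=[];b=[]
    for d,u in((T,ut),(S,us)):
        u=nat(u,0,0,1.5625); P=np.linalg.inv(d['pose'])[:3]; K=np.array([[d['fx'],0,d['cx']],[0,d['fy'],d['cy']],[0,0,1]])
        M=K@P; A+=[u[0]*M[2]-M[0],u[1]*M[2]-M[1]]
    A=np.array(A); x=np.linalg.lstsq(A[:,:3],-A[:,3],rcond=None); return x[0].round(3),x[1]
print('flap far corner',tri((653,210),(268,475)))
print('flap near corner',tri((668,378),(128,376)))
print('spray cap',tri((674,433),(158,330)))
h=world(T,nat([(653,210),(668,378)],0,0,1.5625),.1); print(h)
E
python3 cart.py .098; python3 caps.py | tail -1
```

```text
flap far corner (array([ 0.719, -0.479,  0.11 ]), array([0.9732583]))
flap near corner (array([ 0.396, -0.532,  0.112]), array([666.58485439]))
spray cap (array([ 0.328, -0.472,  0.154]), array([0.24635293]))
[[ 0.72152654 -0.48520604  0.1       ]
 [ 0.41837742 -0.49357638  0.1       ]]
bench [(564.2, -412.0, 77.3, 52.5, -2.6)]
stack []
now [([200.8, 90.5], 71, [0.827, 0.133]), ([117.3, 130.7], 118, [0.702, 0.359]), ([215.1, 280.3], 118, [0.305, 0.069]), ([158.0, 278.4], 323, [0.306, 0.216])]
```

Call:
{"name": "move_arm", "arguments": {
  "commands": "41 -30 -10 0 0 0 0.8; 82 -60 -10 0 0 0 0.8; 124 -90 -10 0 0 0 0.8; 165 -120 -10 0 0 0 0.8; 206 -149.5 -10 0 0 0 0.8"
}}

```text
t: 38.8
tcp_pos: [0.4163, -0.3881, 0.2119]
tool_rot: [-0.0, 1.0, 0.002, -0.001]
force: [1.0, -0.6, -0.4]
finger_gap: 0.9
gripper_force: 0.0
```

Call:
{"name": "move_arm", "arguments": {
  "commands": "0 0 0 0 0 0 0.8; 0 0 0 0 0 0 0.8; 0 0 0 0 0 0 0.8; 0 0 0 0 0 0 0.8; 0 0 0 0 0 0 0.8"
}}

```text
t: 39.42
tcp_pos: [0.4191, -0.3877, 0.2138]
tool_rot: [-0.001, 1.0, 0.0, 0.0]
force: [-0.0, -0.1, -0.7]
finger_gap: 0.901
gripper_force: 0.0
```

```bash
cat > wcart.py <<'E'
from h import *
import sys
# brown carton tops in the wrist picture at height z -> centre (mm), size, yaw
z=float(sys.argv[1]) if len(sys.argv)>1 else .04
d=snapshot('wrist'); im=cv2.resize(d['image'],None,fx=2,fy=2,interpolation=cv2.INTER_CUBIC)
h=cv2.GaussianBlur(cv2.cvtColor(im,cv2.COLOR_RGB2HSV),(5,5),0)
m=((h[...,0]<=17)&(h[...,1]>=108)&(h[...,2]>165)).astype(np.uint8); m[700:]=0
m=cv2.morphologyEx(m,cv2.MORPH_OPEN,np.ones((7,7))); m=cv2.morphologyEx(m,cv2.MORPH_CLOSE,np.ones((31,31)))
for c in cv2.findContours(m,cv2.RETR_EXTERNAL,cv2.CHAIN_APPROX_NONE)[0]:
    if not 3000<cv2.contourArea(c)<40000: continue
    p=(c[:,0,:]+.5)/2-.5; r=cv2.minAreaRect((world(d,p,z)[:,:2]*1000).astype(np.float32)); (A,B),a=r[1],r[2]
    if A<B: A,B,a=B,A,a-90
    print(p.mean(0).round(),np.round(r[0],1),round(A,1),round(B,1),round((a+90)%180-90,1))
s=telemetry.sense(); print(s['t'],s['tcp_pos'])
E
python3 wcart.py; python3 cart.py .098
```

```text
[231. 290.] [ 582.2 -415.1] 107.1 56.8 -0.8
[503. 291.] [580.1 -65. ] 147.5 30.1 2.7
[252. 177.] [ 426.3 -388.3] 67.5 56.9 5.4
39.475 [ 0.41895982 -0.38782099  0.21379183]
bench [(565.6, -414.6, 78.5, 54.4, -2.1), (639.6, -250.6, 83.7, 59.4, 13.7)]
stack [(623.8, -238.9, 79.2, 56.2, 13.7)]
```

Call:
{"name": "move_arm", "arguments": {
  "commands": "0 -0.5 40 0 0 -5.4 0.8; 0 -0.5 85 0 0 -5.4 0.8; 0 -0.5 130 0 0 -5.4 0.8; 0 -0.5 160 0 0 -5.4 0.8; 0 -0.5 165 0 0 -5.4 0.8"
}}

```text
t: 40.15
tcp_pos: [0.4176, -0.3876, 0.0468]
tool_rot: [-0.047, 0.999, 0.002, -0.001]
force: [-0.3, -0.7, -0.5]
finger_gap: 0.898
gripper_force: 0.0
```

Call:
{"name": "move_arm", "arguments": {
  "commands": "0 0 15 0 0 0 0.8; 0 0 30 0 0 0 0.8; 0 0 38 0 0 0 0.8; 0 0 42 0 0 0 0.8; 0 0 42 0 0 0 0.8"
}}

```text
t: 40.78
tcp_pos: [0.4184, -0.3888, 0.0068]
tool_rot: [-0.047, 0.999, 0.0, -0.0]
force: [0.3, -0.4, -0.6]
finger_gap: 0.901
gripper_force: 0.0
```

Call:
{"name": "move_arm", "arguments": {
  "commands": "0 0 1 0 0 0 0; 0 0 1 0 0 0 0; 0 0 1 0 0 0 0; 0 0 1 0 0 0 0; 0 0 1 0 0 0 0"
}}

```text
t: 41.4
tcp_pos: [0.4187, -0.3891, 0.0062]
tool_rot: [-0.047, 0.999, -0.0, 0.0]
force: [-0.4, 0.1, 3.4]
finger_gap: 0.652
gripper_force: 33.8
```

Call:
{"name": "move_arm", "arguments": {
  "commands": "0 0 -30 0 0 0 0; 0 0 -70 0 0 5.4 0; 0 0 -115 0 0 5.4 0; 0 0 -155 0 0 5.4 0; 0 0 -165 0 0 5.4 0"
}}

```text
t: 42.02
tcp_pos: [0.4191, -0.3896, 0.1729]
tool_rot: [0.0, 1.0, -0.002, 0.001]
force: [0.1, -0.3, -2.3]
finger_gap: 0.651
gripper_force: 33.4
```

Call:
{"name": "move_arm", "arguments": {
  "commands": "-35 25 0 0 0 0 0; -75 55 0 0 0 0 0; -115 84 0 0 0 -5 0; -155 113 0 0 0 -10 0; -195 142 0 0 0 -14 0"
}}

```text
t: 42.65
tcp_pos: [0.6134, -0.2451, 0.1682]
tool_rot: [-0.123, 0.992, 0.001, -0.002]
force: [0.1, -0.9, -1.7]
finger_gap: 0.649
gripper_force: 33.4
```

Call:
{"name": "move_arm", "arguments": {
  "commands": "-6 3 0 0 0 0 0; -12.5 5.2 0 0 0 0 0; -12.5 5.2 25 0 0 0 0; -12.5 5.2 50 0 0 0 0; -12.5 5.2 57 0 0 0 0"
}}

```text
t: 43.28
tcp_pos: [0.6218, -0.239, 0.1114]
tool_rot: [-0.121, 0.993, 0.002, -0.002]
force: [-0.4, -0.2, -1.7]
finger_gap: 0.65
gripper_force: 33.3
```

Call:
{"name": "move_arm", "arguments": {
  "commands": "0 0 2 0 0 0 0; 0 0 3 0 0 0 0; 0 0 3 0 0 0 0; 0 0 3 0 0 0 0; 0 0 3 0 0 0 0"
}}

```text
t: 43.9
tcp_pos: [0.6245, -0.2388, 0.1112]
tool_rot: [-0.122, 0.993, -0.0, 0.0]
force: [1.2, -0.2, -1.4]
finger_gap: 0.649
gripper_force: 33.3
```

Position (.6245,-.2388) is right. I lower 6.5 mm, release, rise and square up.

Call:
{"name": "move_arm", "arguments": {
  "commands": "0 0 3 0 0 0 0; 0 0 5 0 0 0 0; 0 0 6.5 0 0 0 0; 0 0 6.5 0 0 0 0; 0 0 6.5 0 0 0 0"
}}

```text
t: 44.52
tcp_pos: [0.6244, -0.2388, 0.1043]
tool_rot: [-0.122, 0.993, -0.0, 0.0]
force: [-0.2, -0.5, -0.7]
finger_gap: 0.651
gripper_force: 33.3
```

Call:
{"name": "move_arm", "arguments": {
  "commands": "0 0 0 0 0 0 0.8; 0 0 0 0 0 0 0.8; 0 0 0 0 0 0 0.8; 0 0 -35 0 0 0 0.8; 0 0 -80 0 0 0 0.8"
}}

```text
t: 45.15
tcp_pos: [0.6235, -0.2383, 0.1838]
tool_rot: [-0.122, 0.993, 0.001, -0.001]
force: [0.6, -0.3, -0.1]
finger_gap: 0.903
gripper_force: 0.0
```

Call:
{"name": "move_arm", "arguments": {
  "commands": "0 0 -20 0 0 7 0.8; 0 0 -20 0 0 14 0.8; 0 0 -20 0 0 14 0.8; 0 0 -20 0 0 14 0.8; 0 0 -20 0 0 14 0.8"
}}

```text
t: 45.78
tcp_pos: [0.6241, -0.2387, 0.2037]
tool_rot: [-0.0, 1.0, 0.0, -0.0]
force: [0.1, 0.0, 0.1]
finger_gap: 0.9
gripper_force: 0.0
```

Call:
{"name": "move_arm", "arguments": {
  "commands": "15 -45 -5 0 0 0 0.6; 30 -90 -5 0 0 0 0.6; 45 -135 -5 0 0 0 0.6; 57.5 -175.5 -5 0 0 0 0.6; 57.5 -175.5 -5 0 0 0 0.6"
}}

```text
t: 46.4
tcp_pos: [0.5654, -0.4179, 0.2087]
tool_rot: [0.002, 1.0, -0.0, -0.0]
force: [-0.1, 0.6, 0.1]
finger_gap: 0.804
gripper_force: 0.0
```

Call:
{"name": "move_arm", "arguments": {
  "commands": "0 0 0 0 0 0 0.6; 0 0 0 0 0 0 0.6; 0 0 0 0 0 0 0.6; 0 0 0 0 0 0 0.6; 0 0 0 0 0 0 0.6"
}}

```text
t: 47.02
tcp_pos: [0.567, -0.4139, 0.2094]
tool_rot: [-0.0, 1.0, -0.0, 0.0]
force: [-0.7, -0.2, 0.0]
finger_gap: 0.798
gripper_force: 0.0
```

```bash
python3 wcart.py; python3 cart.py .138;python3 caps.py | tail -1
```

```text
[466. 260.] [ 688.5 -157.8] 117.5 81.2 14.4
[253. 179.] [ 576.3 -414.7] 63.2 57.0 -1.7
47.075 [ 0.56694737 -0.41401887  0.20940536]
bench [(577.1, -414.0, 53.7, 53.6, -1.2)]
stack []
now [([200.6, 91.0], 85, [0.825, 0.134]), ([215.0, 91.0], 96, [0.826, 0.093]), ([229.5, 91.0], 81, [0.827, 0.052]), ([117.3, 130.7], 127, [0.702, 0.359])]
```

Call:
{"name": "move_arm", "arguments": {
  "commands": "0 -0.5 40 0 0 1.7 0.6; 0 -0.5 85 0 0 1.7 0.6; 0 -0.5 125 0 0 1.7 0.6; 0 -0.5 155 0 0 1.7 0.6; 0 -0.5 160 0 0 1.7 0.6"
}}

```text
t: 47.8
tcp_pos: [0.5653, -0.4135, 0.0466]
tool_rot: [0.015, 1.0, 0.002, -0.002]
force: [-0.4, -0.2, -0.2]
finger_gap: 0.799
gripper_force: 0.0
```

Call:
{"name": "move_arm", "arguments": {
  "commands": "0 0 15 0 0 0 0.6; 0 0 30 0 0 0 0.6; 0 0 38 0 0 0 0.6; 0 0 43 0 0 0 0.6; 0 0 43 0 0 0 0.6"
}}

```text
t: 48.42
tcp_pos: [0.5667, -0.4147, 0.0061]
tool_rot: [0.015, 1.0, 0.0, -0.0]
force: [0.3, 0.5, 0.0]
finger_gap: 0.801
gripper_force: 0.0
```

Call:
{"name": "move_arm", "arguments": {
  "commands": "0 0 0 0 0 0 0; 0 0 0 0 0 0 0; 0 0 0 0 0 0 0; 0 0 0 0 0 0 0; 0 0 0 0 0 0 0"
}}

```text
t: 49.05
tcp_pos: [0.5671, -0.4151, 0.0068]
tool_rot: [0.015, 1.0, -0.0, 0.0]
force: [-0.1, 0.6, 4.0]
finger_gap: 0.645
gripper_force: 34.4
```

Call:
{"name": "move_arm", "arguments": {
  "commands": "0 0 -30 0 0 0 0; 0 0 -75 0 0 -1.7 0; 0 0 -125 0 0 -1.7 0; 0 0 -175 0 0 -1.7 0; 0 0 -197 0 0 -1.7 0"
}}

```text
t: 49.68
tcp_pos: [0.5676, -0.4156, 0.2066]
tool_rot: [0.0, 1.0, -0.002, 0.002]
force: [0.8, -0.5, -1.1]
finger_gap: 0.648
gripper_force: 34.2
```

Call:
{"name": "move_arm", "arguments": {
  "commands": "-13 40 0 0 0 0 0; -28 85 0 0 0 -4 0; -43 130 0 0 0 -9 0; -58 175.5 0 0 0 -14 0; -58 175.5 0 0 0 -14 0"
}}

```text
t: 50.3
tcp_pos: [0.625, -0.2349, 0.2024]
tool_rot: [-0.124, 0.992, 0.001, -0.001]
force: [-0.7, 0.4, -1.8]
finger_gap: 0.656
gripper_force: 34.0
```

Call:
{"name": "move_arm", "arguments": {
  "commands": "0 0 0 0 0 0 0; 0 0 20 0 0 0 0; 0 0 40 0 0 0 0; 0 0 50 0 0 0 0; 0 0 50 0 0 0 0"
}}

```text
t: 50.92
tcp_pos: [0.624, -0.2401, 0.1523]
tool_rot: [-0.121, 0.993, 0.001, -0.001]
force: [0.5, 0.2, -0.8]
finger_gap: 0.647
gripper_force: 34.0
```

Call:
{"name": "move_arm", "arguments": {
  "commands": "0 0 1 0 0 0 0; 0 0 1 0 0 0 0; 0 0 1 0 0 0 0; 0 0 1 0 0 0 0; 0 0 1 0 0 0 0"
}}

```text
t: 51.55
tcp_pos: [0.6249, -0.2392, 0.1525]
tool_rot: [-0.122, 0.993, -0.0, 0.0]
force: [0.6, 1.2, -2.0]
finger_gap: 0.647
gripper_force: 34.0
```

Call:
{"name": "move_arm", "arguments": {
  "commands": "0 0 3 0 0 0 0; 0 0 6 0 0 0 0; 0 0 7.5 0 0 0 0; 0 0 7.5 0 0 0 0; 0 0 7.5 0 0 0 0"
}}

```text
t: 52.18
tcp_pos: [0.6248, -0.2393, 0.1448]
tool_rot: [-0.122, 0.993, 0.0, -0.0]
force: [-1.1, 0.7, 0.2]
finger_gap: 0.648
gripper_force: 34.2
```

Call:
{"name": "move_arm", "arguments": {
  "commands": "0 0 0 0 0 0 0.8; 0 0 0 0 0 0 0.8; 0 0 0 0 0 0 0.8; 0 0 -35 0 0 0 0.8; 0 0 -80 0 0 0 0.8"
}}

```text
t: 52.8
tcp_pos: [0.6241, -0.2389, 0.2242]
tool_rot: [-0.122, 0.993, 0.001, -0.001]
force: [1.1, -0.3, 0.5]
finger_gap: 0.899
gripper_force: 0.0
```

Call:
{"name": "move_arm", "arguments": {
  "commands": "0 0 -20 0 0 7 0.8; 0 0 -20 0 0 14 0.8; 0 0 -20 0 0 14 0; 0 0 -20 0 0 14 -1; 0 0 -20 0 0 14 -1"
}}

```text
t: 53.42
tcp_pos: [0.6246, -0.2392, 0.2442]
tool_rot: [-0.0, 1.0, 0.0, -0.0]
force: [-0.3, 0.1, -0.3]
finger_gap: 0.259
gripper_force: 0.0
```

Call:
{"name": "move_arm", "arguments": {
  "commands": "30 40 0 0 0 0 -1; 60 80 0 0 0 0 -1; 92 121 0 0 0 0 -1; 124 163 0 0 0 0 -1; 156 205 0 0 0 0 -1"
}}

```text
t: 54.05
tcp_pos: [0.4679, -0.0331, 0.2447]
tool_rot: [0.0, 1.0, 0.0, 0.0]
force: [-0.2, 1.3, 0.2]
finger_gap: 0.0
gripper_force: 0.0
```

Call:
{"name": "move_arm", "arguments": {
  "commands": "33 50 0 0 0 0 -1; 33 55 0 0 0 0 -1; 33 55 0 0 0 0 -1; 33 55 0 0 0 0 -1; 33 55 0 0 0 0 -1"
}}

```text
t: 54.68
tcp_pos: [0.4369, 0.0198, 0.2447]
tool_rot: [0.001, 1.0, -0.0, 0.0]
force: [0.7, 0.4, -0.2]
finger_gap: 0.002
gripper_force: 0.0
```

```bash
python3 cart.py .178; python3 caps.py | tail -1
python3 - <<'E'
from h import *
s=snapshot('scene')['image'];t=snapshot('top')['image'];w=snapshot('wrist')
R=lambda a,k:cv2.resize(a,None,fx=k,fy=k,interpolation=cv2.INTER_CUBIC)
a=R(s[120:310,130:390],1.5); b=R(t[80:290,60:420],1.0833); 
c=np.zeros((570,790,3),np.uint8); c[:285,:390]=a; c[285:285+b.shape[0],:390]=b; ww=R(w['image'],.78); c[:ww.shape[0],391:391+ww.shape[1]]=ww[:,:399]
z=R(t[135:215,290:360],3.2); c[305:305+z.shape[0],450:450+z.shape[1]]=z
cv2.imwrite('pics/f1.png',c[:,:,::-1])
h=cv2.cvtColor(w['image'],cv2.COLOR_RGB2HSV); m=((h[...,0]>50)&(h[...,0]<75)&(h[...,1]>120)&(h[...,2]>60)).astype(np.uint8)
n,_,st,ce=cv2.connectedComponentsWithStats(m)
for i in range(1,n):
    if st[i,4]>200: print('green',st[i].tolist(),ce[i].round(1),world(w,ce[i],.06)[0,:2].round(4))
print(telemetry.sense()['tcp_pos'])
E
```

```text
bench [(664.0, -270.6, 89.5, 64.5, 13.1)]
stack [(623.7, -240.4, 77.2, 56.5, 13.2)]
now [([200.6, 91.0], 93, [0.825, 0.134]), ([214.9, 91.2], 104, [0.826, 0.093]), ([229.6, 91.2], 91, [0.826, 0.051]), ([117.4, 130.7], 137, [0.702, 0.359]), ([131.1, 147.2], 82, [0.655, 0.316]), ([243.7, 147.9], 93, [0.66, 0.007]), ([202.1, 150.1], 119, [0.651, 0.121]), ([209.9, 259.2], 83, [0.358, 0.085])]
green [243, 156, 27, 27, 536] [256.1 169.1] [0.4376 0.0224]
green [48, 257, 64, 50, 272] [ 86.  273.6] [ 0.5758 -0.1971]
[0.43611998 0.0204129  0.2446962 ]
```

View pics/f1.png

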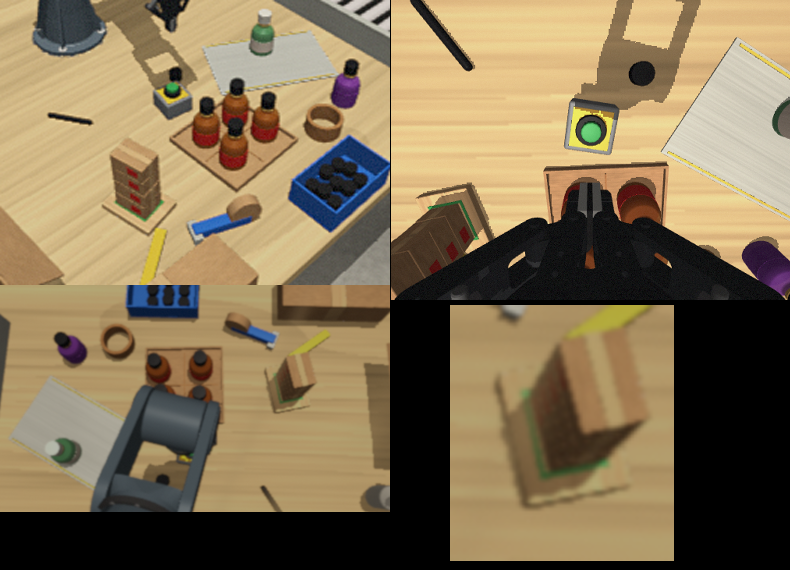

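Run:
```python
from h import *
S=snapshot('scene');T=snapshot('top')
def proj(d,p):
    v=np.linalg.inv(d['pose'])@np.r_[p,1]; return np.array([d['fx']*v[0]/v[2]+d['cx'],d['fy']*v[1]/v[2]+d['cy']])
c=np.zeros((560,800,3),np.uint8)
for d,(r0,c0),x,nm in((S,(165,240),0,'s'),(T,(115,185),400,'t')):
    im=d['image'].copy(); z=cv2.resize(im[r0:r0+93,c0:c0+66],(396,558),interpolation=cv2.INTER_CUBIC)
    for (X,Y) in((.655,.121),(.669,.005)):
        for h,rad in((.005,.033),(.131,.018)):
            pts=np.array([(proj(d,(X+rad*np.cos(a),Y+rad*np.sin(a),h))-[c0,r0]+.5)*6 for a in np.linspace(0,6.28,40)]).astype(np.int32)
            cv2.polylines(z,[pts],True,(0,255,255),1)
    c[:558,x:x+396]=z
cv2.imwrite('pics/f2.png',c[:,:,::-1])
```

View pics/f2.png

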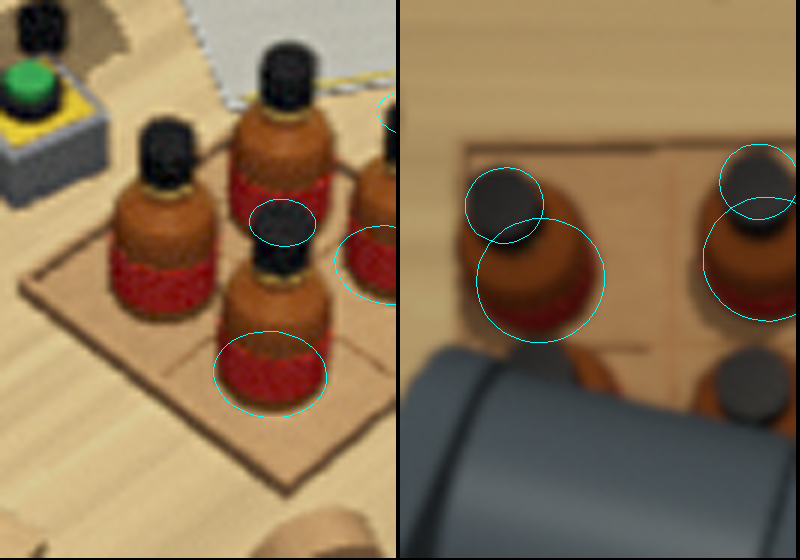

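Call:
{"name": "move_arm", "arguments": {
  "commands": "0 1.5 40 0 0 0 -1; 0 1.5 85 0 0 0 -1; 0 1.5 130 0 0 0 -1; 0 1.5 160 0 0 0 -1; 0 1.5 170 0 0 0 -1"
}}

```text
t: 55.65
tcp_pos: [0.4352, 0.0224, 0.0733]
tool_rot: [0.0, 1.0, 0.0, -0.002]
force: [0.1, -0.0, 0.4]
finger_gap: -0.001
gripper_force: 0.0
```

Call:
{"name": "move_arm", "arguments": {
  "commands": "0 0 1 0 0 0 -1; 0 0 3 0 0 0 -1; 0 0 5 0 0 0 -1; 0 0 6 0 0 0 -1; 0 0 6 0 0 0 -1"
}}

```text
t: 56.28
tcp_pos: [0.4369, 0.0221, 0.0693]
tool_rot: [0.0, 1.0, -0.0, 0.001]
force: [1.7, 0.4, 2.9]
finger_gap: -0.001
gripper_force: 1.6
```

Call:
{"name": "move_arm", "arguments": {
  "commands": "0 0 1 0 0 0 -1; 0 0 2 0 0 0 -1; 0 0 3 0 0 0 -1; 0 0 4 0 0 0 -1; 0 0 4 0 0 0 -1"
}}

```text
t: 56.9
tcp_pos: [0.4369, 0.0221, 0.0663]
tool_rot: [0.0, 1.0, -0.0, 0.001]
force: [0.3, 0.0, 20.9]
finger_gap: 0.004
gripper_force: 10.1
```

The force of 20.9 N is well over the 5 N spring, so the button is bottomed. I let go and retreat.

Call:
{"name": "move_arm", "arguments": {
  "commands": "0 0 0 0 0 0 -1; 0 0 -20 0 0 0 -1; 0 0 -60 0 0 0 -1; 0 0 -110 0 0 0 -1; 0 0 -160 0 0 0 -1"
}}

```text
t: 57.52
tcp_pos: [0.4341, 0.0226, 0.2253]
tool_rot: [0.0, 1.0, 0.0, -0.002]
force: [0.3, 0.1, -0.4]
finger_gap: -0.0
gripper_force: 0.0
```

Call:
{"name": "move_arm", "arguments": {
  "commands": "0 0 0 0 0 0 -1; 0 0 0 0 0 0 -1; 0 0 0 0 0 0 -1; 0 0 0 0 0 0 -1; 0 0 0 0 0 0 -1"
}}

```text
t: 58.15
tcp_pos: [0.4356, 0.0223, 0.224]
tool_rot: [0.0, 1.0, 0.0, -0.001]
force: [0.8, -0.3, 0.2]
finger_gap: -0.001
gripper_force: 0.0
```

```bash
python3 caps.py | tail -1; python3 cart.py .178
python3 - <<'E'
from h import *
a=cv2.imread('pics/scene0.png'); 
d=snapshot('scene'); h=cv2.cvtColor(d['image'],cv2.COLOR_RGB2HSV); r=((h[...,0]<8)|(h[...,0]>172))&(h[...,1]>150)&(h[...,2]>60)
n,_,s,c=cv2.connectedComponentsWithStats(r.astype(np.uint8)); print([(c[i].round(),int(s[i,4])) for i in range(1,n) if s[i,4]>20])
print(telemetry.sense()['force'])
E
```

```text
now [([200.6, 91.0], 93, [0.825, 0.134]), ([214.9, 91.2], 104, [0.826, 0.093]), ([229.6, 91.2], 91, [0.826, 0.051]), ([117.4, 130.8], 138, [0.702, 0.359]), ([130.9, 147.3], 85, [0.655, 0.317]), ([243.7, 148.0], 88, [0.66, 0.007]), ([202.2, 150.1], 120, [0.651, 0.12])]
bench [(664.1, -270.5, 89.7, 64.4, 13.1)]
stack [(623.7, -240.0, 77.4, 56.0, 13.2)]
[(array([285., 197.]), 76), (array([306., 208.]), 128), (array([267., 212.]), 126), (array([285., 226.]), 135), (array([218., 235.]), 25), (array([219., 243.]), 25), (array([220., 252.]), 24), (array([220., 259.]), 22)]
[-0.09798826  0.91937362 -0.8736835 ]
```

Everything stands as it was: four flagon labels in the tray and four carton patches in a column. I hand in.

```bash
python3 -c "
from station import ticket
print(ticket.sign_off())"
```

```text
the job is handed in; nothing more can be done
None
```

The job is handed in at about 58 s: all four amber flagons stand in the tray (one was knocked about 25 mm but stayed upright), the four cartons are stacked on the green outline to within about 4 mm, and the button was pressed fully down and released.

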